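# Tighten a box plug with a preset click wrench

### The arm

A 6-joint arm with a two-finger parallel gripper is mounted at the origin on the work surface. World frame = base frame: x ahead of the robot, y to its left, z up, the work surface at z = 0. Lengths are in m, angles in rad, forces in N, time in s.
With the tool pointing down it reaches from about 0.4 to 0.925 m from the base axis. Payload 12.5 kg.
Tool frame: the origin (TCP) lies midway between the tips of the shut fingers; the grasp point (between the pads) lies 19 mm behind it; x points along the fingers, y is the direction in which the jaws open and shut, and the axes are right-handed (so a half turn about x gives the same grasp; the last joint's range is limited). The gripper opens to 95 mm and grips with 3 to 60 N. Pads are 20 mm wide; open, the fingers measure 119 mm over their backs; the gripper's body (75 mm by 180 mm) begins 59 mm behind the grasp point.
Start: joints at [1.007, 0.491, 1.559, -0, 1.092, -0.106], TCP at [0.276, 0.561, 0.182] pointing down, gripper open.
Joint ranges: [-3.1, 3.1], [-0.84, 2.19], [0.05, 2.79], [-1.13, 4.28], [0.06, 2.93], [-2.69, 2.69]. Speed limits (rad/s): [2.22, 2.22, 2.79, 3.14, 3.14, 3.14].

### API

Orientations are given as a rotation vector (axis times angle).
In Python, from plant import bot gives the robot as it stands.
- The arm moves only by the shell command python3 -m handwheel 'ROWS' [FORCE]. ROWS is text: rows parted by semicolons, each of 5 numbers parted by spaces: the opening, from 0 (shut) to 1 (fully open), then the shift along the tool's x, y, z in cm, then the turn about the tool's x in rad. In form: claw tx ty tz roll; .... A call has 1 to 12 rows; each row shifts and turns the commanded pose from where the row before left it, along the tool's axes as they then stand; what a row does not reach is not made up. A row lasts 1/8 s, in which the tool goes at most 62.5 mm and 10.7 degrees, less where a joint would pass 70% of its speed; a pose out of reach is approached as far as the arm can. A call with a gripper value outside its range is refused whole. The fingers move at their own pace and stop on an object; FORCE is the grip in N (left out, the last holds). Time passes only in rows, so rows that do not move let the fingers close. It gives the time, the measured TCP pose, the force and the opening at its end, in the units of the state.
- bot.state(): the state, without advancing time (a new reading comes with each control period).
- bot.grab_frame(name): name is "scene" or "top"; returns the picture (480x640x3 uint8, blue, green, red); there is no depth.
- bot.camera_params(name): a dict with "fov_y" (degrees; the focal length in pixels is half the picture's height over the tangent of half this angle, whatever the lens; pixels are square), "cx", "cy" (the principal point, pixels), "rvec" (rotation vector, rad) and "tvec" (3), from world to camera coordinates, as OpenCV has them. Camera axes: x right, y down, z forward; pixel columns grow to the right and rows downward; lengths in m; the calibration is good to about 2 mm. A picture is of the moment at which its call begins. camera_params takes no time and is no camera call.
- bot.close_job(): hands the job in, once; it reports no verdict.
The state is a dict: "time": time; "qpos": joint angles; "qd": joint speeds; "effort": joint torques, N m; "eef_pos": TCP position; "tcp_rot": TCP orientation; "force": force on the tool from outside, world axes, zero at the start; "torque": the same for the moment, N m; "opening": finger opening in m.
Only numpy, scipy, OpenCV 4.12 (cv2) and the standard library are available. Lean on these libraries where they do the work, as an engineer would, in place of code of your own. Each camera call takes 0.05 s, during which the arm holds its last target.

### The job

A wall box stands in the assembly fixture with a hexagonal screw plug finger-tight in its upper side. Take the click wrench from the rubber mat, fit its ring fully down over the plug and tighten the plug clockwise until the wrench breaks over with a click, then stop at once without pulling on past the click. Lift the wrench off and lay it gently back on the mat, leaving the other things on the table where they are.

Things in the scene. Friction and masses are not known exactly. Their poses are not given: they have to be found in the camera images.
- wrench: preset click wrench, 0.47 kg, 275 mm long. Origin: centre of the head at the underside; z up, x from handle to head, so the handle runs along -x, its axis 15 mm above the underside. Steel head 64 mm across, 22 mm high, open through; tube 18 mm thick back to 80 mm; black ribbed round grip 30 mm thick from 80 to 235 mm. Lies level on head and grip; centre of mass 103 mm behind the origin.
- wrench_grip (a point): point on the grip's axis, 110 mm behind the head's centre; axes as wrench. Pulled clockwise (from above) the handle flexes up to 0.03 rad past the ring; at 1.3 N m (12 N here) it breaks over about the ring's axis: over the next 0.1 rad the pull falls by half while the plug stands still; 0.23 rad from in line is a solid stop. Unloaded, it springs back in line.
- wrench_end (a point): point on the axis of the wrench's handle 240 mm behind the head's centre, by its end; axes as wrench
- ring_centre (a point): centre of the hexagon ring in the wrench's head, at the underside. The hole is 37.4 mm across flats, open above and below, the ring 18 mm deep; z up, x through a corner of the hole. Unloaded its axes are those of wrench: two corners of the hole lie on the line of the handle.
- plug_foot (a point): grey nylon screw plug on top of the box: foot of its hexagon, on its flange (52 mm across), 116 mm above the table. Hexagon 36 mm across flats, 18 mm high, top 5 mm tapered; z up, x through a corner: alike every 60 degrees. Seated, ring_centre is here, with 0.07 rad play either way. It turns stiffly, 1.0 to 1.3 N m, and stays put; the turn up to the click varies unseen, 0.3 to 0.6 rad.
- plug_corner (a point): a corner of the plug's hexagon, 20.8 mm from its axis, 5 mm above its foot
- fixture: assembly fixture, fixed to the table: aluminium plate 210 (x) by 190 (y) by 12 mm, origin at the centre of its underside; grey box 110 (x) by 70 (y) mm upright in it up to 112 mm above the table, end stops and a push clamp on the -y side up to 90 mm high. The plug stands at x -24, y +4 mm; a flat round cap 2 mm high closes the box's other entry at x +36 mm.
- mat: black rubber tool mat, fixed to the table, 320 (x) by 200 (y) by 3 mm; origin at the centre of its underside. The wrench lies along it, at about y -35 mm with its head towards +x; the plain spanner lies beside it at about y +58 mm.
- spanner: plain steel open spanner 170 mm long, lying on the mat; not used
- spare_plug: spare plug 52 mm across, 27 mm high, standing on its hexagon on the fixture's plate; not used
- tape_roll: roll of brown packing tape, 100 mm across, 48 mm high; not used
- marker: marker pen 140 mm long, 16 mm thick; not used

How it is judged:
On the way, in this order (a step that is already met when the one before it is completed fails the run):
1. the wrench's ring sits fully down over the plug, resting on its flange (horizontal distance between ring_centre and plug_foot below 0.003 m and z of ring_centre in the frame of plug_foot between -0.003 and 0.003 m and angle between the z axis of ring_centre and the z axis of plug_foot, either way round below 0.06 rad), for 0.1 s.
2. with the ring still down on the plug, the wrench breaks over: its handle has swung more than 0.10 rad past the ring (all of step 1 and angle between the x axis of wrench and the x axis of ring_centre, either way round above 0.1 rad), for 0.05 s.
At the end, for the whole second after the job is handed in: The plug has been turned (its corner more than 3 mm from where it began) and the click wrench lies still on the mat, its ring centre and the end of its handle both inside the mat's edges and less than 30 mm above the table, its handle sprung back in line with the ring (within 0.03 rad) (distance of plug_corner from where it was at the start of the episode above 0.003 m and angle between the x axis of wrench and the x axis of ring_centre, either way round below 0.03 rad and x of ring_centre in the frame of mat between -0.16 and 0.16 m and y of ring_centre in the frame of mat between -0.1 and 0.1 m and x of wrench_end in the frame of mat between -0.16 and 0.16 m and y of wrench_end in the frame of mat between -0.1 and 0.1 m and z of each of ring_centre, wrench_end in the frame of mat below 0.03 m and linear speed of wrench below 0.01 m/s); the robot touches nothing.
It fails at once if the wrench is pulled on past its click: its handle swings more than 0.20 rad past the ring (angle between the x axis of wrench and the x axis of ring_centre, either way round above 0.2 rad).
It fails at once if the wrench is dropped or pressed hard onto the mat (more than 120 N) (contact force between wrench and mat above 120 N).
It fails at once if another thing on the table (plain spanner, spare plug, tape roll, marker pen) is moved more than 30 mm (distance of any of spanner, spare_plug, tape_roll, marker from where it was at the start of the episode above 0.03 m).
It also fails if it takes over 72 s, if anything falls off the work surface, if the arm or the gripper's body presses on something with over 40 N, if the wrist force passes 120 N, or if a joint passes its speed limit or range.

## Working session

There is one attempt and no reset: what is moved stays moved. The work goes in short steps, Python scripts to look and compute and a shell command to move; the robot and the scene stay as the last step left them, time stands still between calls to the robot, and variables do not carry over. Pictures are saved under pics/ and viewed, and the job is handed in when it is done.

```bash
mkdir -p pics; ls
python3 - <<'E'
from plant import bot
import cv2
print(bot.state())
for n in("scene","top"):
    cv2.imwrite(f"pics/{n}0.png",bot.grab_frame(n)); print(bot.camera_params(n))
E
```

```text
pics
{'time': 0.0, 'qpos': array([ 1.00739566e+00,  4.91559896e-01,  1.55943659e+00, -1.49123389e-05,
        1.09164941e+00, -1.05631728e-01]), 'qd': array([ 0.00166356, -0.00256595,  0.00078877, -0.00077851, -0.001295  ,
       -0.00147988]), 'effort': array([ 7.56976715e-04, -6.12636995e+01, -2.58191568e+01,  6.92080893e-02,
        4.81750583e-02, -1.70724948e-04]), 'eef_pos': array([0.27607938, 0.56042979, 0.18106597]), 'tcp_rot': array([ 0.35818233,  1.54116174, -0.35976323]), 'force': array([ 0.75343337, -0.43304669,  0.2383217 ]), 'torque': array([-0.0058273 ,  0.06133844, -0.02250333]), 'opening': 0.09532101207306218}
{'fov_y': 52.32102513856937, 'cx': 320.92952451901425, 'cy': 242.6421234907578, 'rvec': array([ 1.22611181,  2.38833651, -0.85293746]), 'tvec': array([ 0.33810122, -0.33297501,  1.31738745])}
{'fov_y': 48.53541020182207, 'cx': 325.57079665269623, 'cy': 246.56274984124946, 'rvec': array([ 2.14545305, -2.10522518,  0.20983169]), 'tvec': array([-0.00297621,  0.61517555,  0.96560541])}
```

View pics/scene0.png

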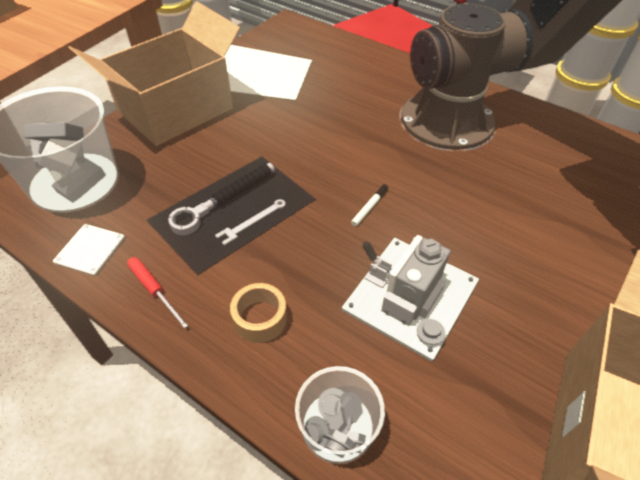

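View pics/top0.png

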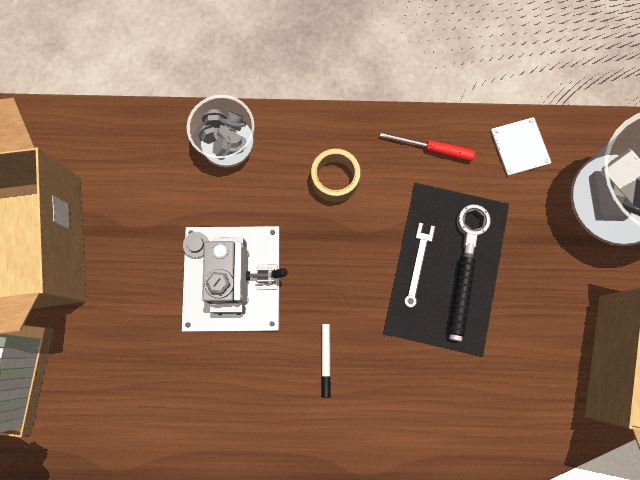

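The top view shows the wrench at about (475,220) to (457,340), the plug at (218,283) on the box, and the fixture's clamp to the right. I'll measure next.

```bash
cat > h.py <<'E'
import numpy as np, cv2
from plant import bot
def cam(n):
    p=bot.camera_params(n); f=240/np.tan(np.radians(p["fov_y"])/2)
    R=cv2.Rodrigues(np.array(p["rvec"]))[0]; t=np.array(p["tvec"])
    return f,p["cx"],p["cy"],R,t
def ray(n,uv):
    f,cx,cy,R,t=cam(n); d=R.T@np.array([(uv[0]-cx)/f,(uv[1]-cy)/f,1]); return -R.T@t,d/np.linalg.norm(d)
def onz(n,uv,z):
    o,d=ray(n,uv); return o+d*(z-o[2])/d[2]
def tri(a,b):
    (o1,d1),(o2,d2)=ray("top",a),ray("scene",b)
    s=np.linalg.lstsq(np.c_[d1,-d2],o2-o1,rcond=None)[0]; p,q=o1+s[0]*d1,o2+s[1]*d2
    return (p+q)/2,np.linalg.norm(p-q)
def proj(n,P):
    f,cx,cy,R,t=cam(n); c=R@np.asarray(P,float)+t; return np.array([cx+f*c[0]/c[2],cy+f*c[1]/c[2]])
E
python3 - <<'E'
from h import *
np.set_printoptions(precision=4,suppress=True)
for n in("scene","top"):
    o,d=ray(n,(320,240)); print(n,o,cam(n)[0])
t=cv2.imread("pics/top0.png"); s=cv2.imread("pics/scene0.png")
def z(im,x,y,w,h,k): return cv2.resize(im[y:y+h,x:x+w],None,fx=k,fy=k,interpolation=cv2.INTER_CUBIC)
cv2.imwrite("pics/t_wr.png",z(t,375,175,140,190,3.1)); cv2.imwrite("pics/t_fx.png",z(t,170,215,130,125,4.7))
cv2.imwrite("pics/s_wr.png",z(s,140,150,180,120,4.4)); cv2.imwrite("pics/s_fx.png",z(s,340,225,145,130,4.6))
E
```

```text
scene [1.0973 0.3508 0.7959] 488.59413794734724
top [0.4223 0.0145 1.0641] 532.3409046904015
```

View pics/t_wr.png

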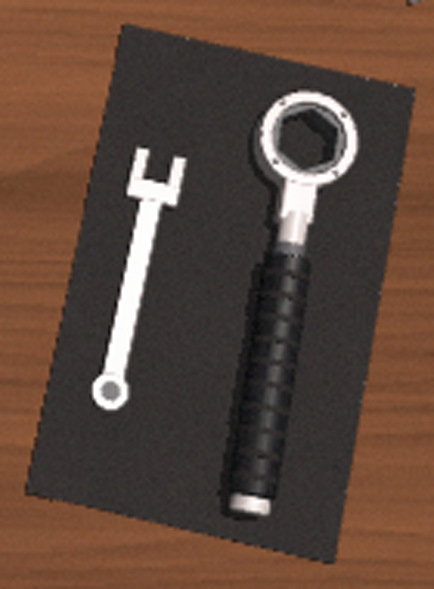

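View pics/t_fx.png

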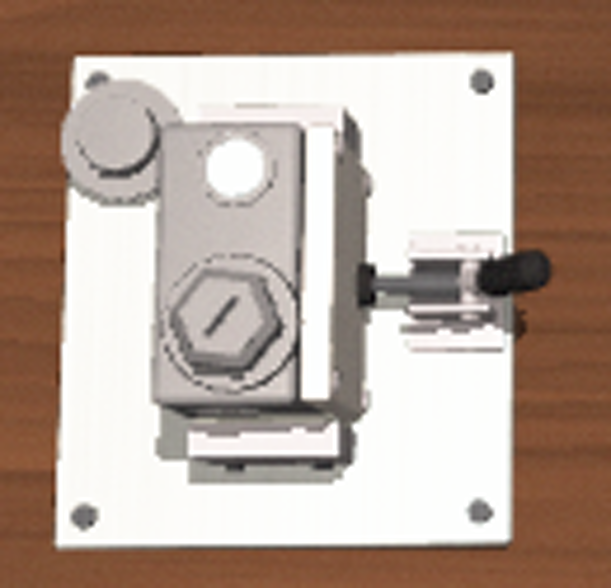

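View pics/s_wr.png

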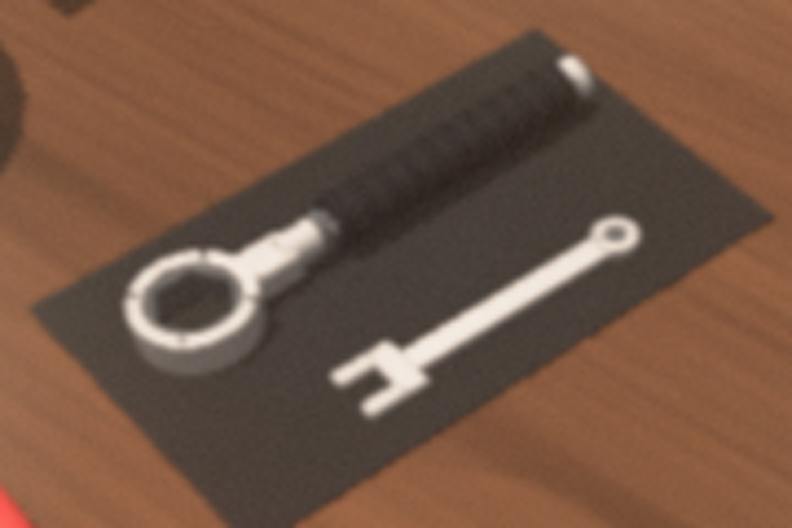

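View pics/s_fx.png

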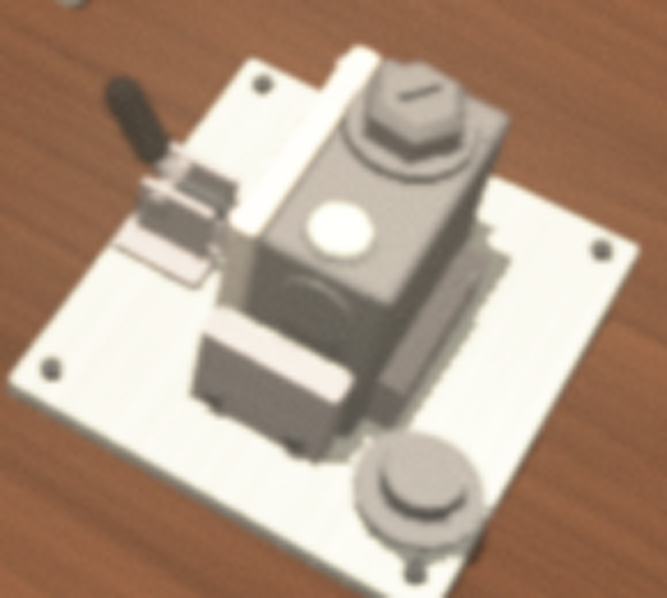

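Run:
```python
from h import *
np.set_printoptions(precision=4,suppress=True)
t=cv2.imread("pics/top0.png"); s=cv2.imread("pics/scene0.png")
# mat corners read off zooms
m=[(375+x/3.1-.3,175+y/3.1-.3) for x,y in((122,25),(415,88),(335,563),(27,492))]
P=np.array([onz("top",u,.003) for u in m]); print(P); print(np.linalg.norm(P-np.roll(P,-1,0),axis=1))
ms=[(140+x/4.4,150+y/4.4) for x,y in((35,308),(538,30),(775,215))]
print("scene",np.array([onz("scene",u,.003) for u in ms]))
f=[(170+x/4.7,215+y/4.7) for x,y in((74,57),(514,53),(512,544),(56,547))]
P=np.array([onz("top",u,.012) for u in f]); print(P); print(np.linalg.norm(P-np.roll(P,-1,0),axis=1))
f=[(340+x/4.6,225+y/4.6) for x,y in((248,60),(637,247),(12,381))]
print("scene",np.array([onz("scene",u,.012) for u in f]))
# wrench
g=cv2.cvtColor(t,cv2.COLOR_BGR2GRAY)
w=np.zeros_like(g);w[200:240,452:495]=255
b=((g>120)&(w>0)).astype(np.uint8)
cs,_=cv2.findContours(b,cv2.RETR_LIST,cv2.CHAIN_APPROX_NONE)
for c in cs:
    if len(c)>25: print(len(c),cv2.minEnclosingCircle(c),cv2.fitEllipse(c))
```

```text
[[ 0.7645 -0.1733  0.003 ]
 [ 0.7248 -0.3685  0.003 ]
 [ 0.4131 -0.3033  0.003 ]
 [ 0.4538 -0.1087  0.003 ]]
[0.1992 0.3184 0.1988 0.3173]
scene [[ 0.7234 -0.3637  0.003 ]
 [ 0.4147 -0.2976  0.003 ]
 [ 0.4546 -0.1055  0.003 ]]
[[0.6584 0.2917 0.012 ]
 [0.664  0.1027 0.012 ]
 [0.455  0.0964 0.012 ]
 [0.4503 0.2852 0.012 ]]
[0.1891 0.2091 0.1888 0.2082]
scene [[0.4593 0.0998 0.012 ]
 [0.4525 0.2881 0.012 ]
 [0.666  0.1078 0.012 ]]
60 ((473.7831726074219, 219.2787628173828), 11.407313346862793) ((473.6656799316406, 219.38766479492188), (20.25685691833496, 21.488994598388672), 121.2093505859375)
98 ((472.6176452636719, 222.08824157714844), 18.16053009033203) ((473.9258728027344, 220.72357177734375), (29.581546783447266, 34.45991134643555), 5.862575531005859)
```

Run:
```python
from h import *
np.set_printoptions(precision=4,suppress=True)
H=onz("top",(473.8,219.4),.025); E=onz("top",(375+248/3.1-.3,175+506/3.1),.018)
print(H,E,np.linalg.norm(H-E)); d=(H-E)[:2]; print("yaw",np.arctan2(d[1],d[0]))
Hs=onz("scene",(140+196/4.4,150+300/4.4),.025);Es=onz("scene",(140+572/4.4,150+73/4.4),.018)
print(Hs,Es,np.linalg.norm(Hs-Es)); d=(Hs-Es)[:2]; print("yaw",np.arctan2(d[1],d[0]))
t=cv2.imread("pics/top0.png")
k=14; z=cv2.resize(t[262:304,196:242],None,fx=k,fy=k,interpolation=cv2.INTER_LANCZOS4); cv2.imwrite("pics/plug.png",z)
s=cv2.imread("pics/scene0.png")
z=cv2.resize(s[230:272,410:456],None,fx=k,fy=k,interpolation=cv2.INTER_LANCZOS4); cv2.imwrite("pics/plugs.png",z)
```

```text
[ 0.6831 -0.2888  0.025 ] [ 0.4467 -0.2455  0.018 ] 0.240434736360625
yaw -0.18117047418624874
[ 0.6846 -0.2853  0.025 ] [ 0.444 -0.248  0.018] 0.243557295619073
yaw -0.15395554913357437
```

View pics/plug.png

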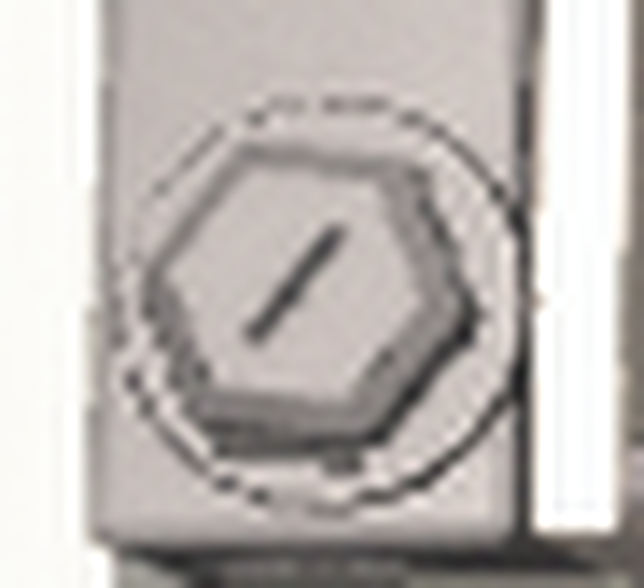

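View pics/plugs.png

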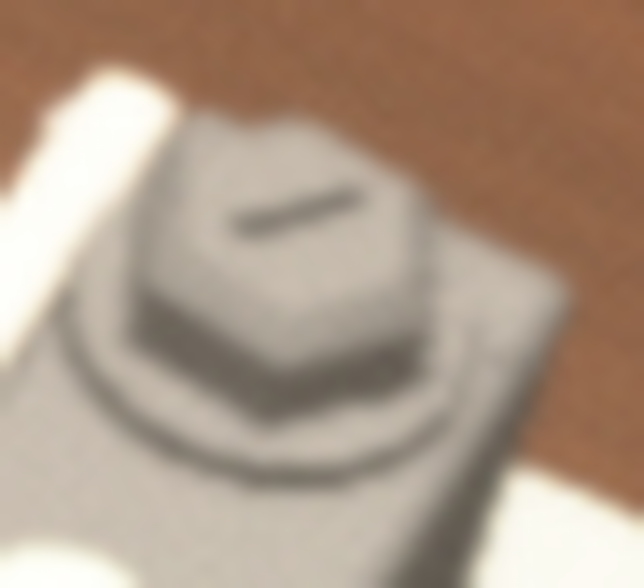

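Run:
```python
from h import *
np.set_printoptions(precision=4,suppress=True)
def T(x,y,z): return onz("top",(196+(x+.5)/14-.5,262+(y+.5)/14-.5),z)
def S(x,y,z): return onz("scene",(410+(x+.5)/14-.5,230+(y+.5)/14-.5),z)
def ang(a,b):
    d=(a-b)[:2]; return np.degrees(np.arctan2(d[1],d[0]))%60
top=[(248,155),(393,165),(432,290),(355,398),(222,395),(160,282)]
P=np.array([T(*c,.134) for c in top]); print(P.mean(0)); c=P.mean(0)
print([ang(P[i],P[i+3]) for i in range(3)],"slot",ang(T(250,335,.134),T(342,230,.134)))
print("flange",T(323,303,.118), "edges rad",np.linalg.norm((P-c),axis=1))
print("scene slot",ang(S(235,228,.134),S(362,192,.134)),S(298,210,.134))
# predicted from the plate
P=np.array([[0.6584,0.2917],[0.664,0.1027],[0.455,0.0964],[0.4503,0.2852]]); c=P.mean(0); x=(P[0]+P[1]-P[2]-P[3]);x/=np.linalg.norm(x); y=np.array([-x[1],x[0]])
print("fixture",c,np.arctan2(x[1],x[0]),"plug",c-.024*x+.004*y)
```

```text
[0.5344 0.1982 0.134 ]
[np.float64(26.469601067820445), np.float64(26.06738076141928), np.float64(29.404585844181113)] slot 21.32087257121728
flange [0.5335 0.1985 0.118 ] edges rad [0.0175 0.0182 0.0164 0.0164 0.0172 0.0177]
scene slot 25.103494124325984 [0.5333 0.1992 0.134 ]
fixture [0.5569 0.194 ] 0.030678456243731 plug [0.5328 0.1973]
```

```bash
cat >> h.py <<'E'
from scipy.spatial.transform import Rotation as Ro
def tool():
    s=bot.state(); return s,np.array(s["eef_pos"]),Ro.from_rotvec(s["tcp_rot"]).as_matrix()
def plan(target,handle_ang):
    """handle_ang: world angle head<-handle yaw (x axis of wrench). prints roll needed and tool shift (cm), in current axes"""
    s,p,R=tool()
    zt=R[:,2]; a=np.arctan2(zt[1],zt[0])
    # tool z along +-wrench x; roll + is clockwise from above if tool x down
    roll=[ (a-(handle_ang+k)+np.pi)%(2*np.pi)-np.pi for k in (0,np.pi)]
    print("tool z ang",a,"roll options",roll,"shift cm",100*R.T@(np.array(target)-p),"q",s["qpos"].round(3))
E
python3 - <<'E'
from h import *
np.set_printoptions(precision=4,suppress=True)
s,p,R=tool(); print(R); plan((.5756,-.2684,.12),-.17)
E
```

```text
[[-0.0005  0.4419  0.897 ]
 [-0.0008  0.897  -0.442 ]
 [-1.     -0.001  -0.0001]]
tool z ang -0.4577714729978405 roll options [np.float64(-0.2877714729978402), np.float64(2.853821180591952)] shift cm [  6.1654 -61.1065  63.4994] q [ 1.007  0.492  1.559  0.     1.092 -0.106]
```

```bash
python3 -m handwheel '1 0 -2.5 2.6 0;1 0 -2.5 2.6 0;1 0 -2.5 2.6 0;1 0 -2.5 2.6 0;1 0 -2.5 2.6 0;1 0 -2.5 2.6 0;1 0 -2.5 2.6 0;1 0 -2.5 2.6 0;1 0 -2.5 2.6 0;1 0 -2.5 2.6 0;1 0 -2.5 2.6 0;1 0 -2.5 2.6 0'; python3 -m handwheel '1 0 -2.5 2.6 0;1 0 -2.5 2.6 0;1 0 -2.5 2.6 0;1 0 -2.5 2.6 0;1 0 -2.5 2.6 0;1 0 -2.5 2.6 0;1 0 -2.5 2.6 0;1 0 -2.5 2.6 0;1 0 -2.5 2.6 0;1 0 -2.5 2.6 0;1 0 -2.5 2.6 0;1 0 0 0 0' 
python3 -m handwheel '1 0 0 0 -0.145;1 0 0 0 -0.145;0.8 2 0 0 0;0.8 2 0 0 0;0.8 0 0 0 0'
python3 - <<'E'
from h import *
np.set_printoptions(precision=4,suppress=True)
cv2.imwrite("pics/top1.png",bot.grab_frame("top"));cv2.imwrite("pics/scene1.png",bot.grab_frame("scene"))
plan((.5756,-.2684,.006),-.17)
E
```

```text
time: 1.6
eef_pos: [0.4237, 0.1525, 0.1815]
tcp_rot: [0.359, 1.541, -0.359]
force: [1.2, 0.1, 1.1]
opening: 0.0948
time: 3.1
eef_pos: [0.5587, -0.2212, 0.1808]
tcp_rot: [0.361, 1.541, -0.361]
force: [0.3, 0.4, -0.5]
opening: 0.0951
time: 3.72
eef_pos: [0.5576, -0.2183, 0.1405]
tcp_rot: [0.133, 1.57, -0.13]
force: [-0.2, -0.2, 0.9]
opening: 0.0768
tool z ang -0.16743552747922089 roll options [np.float64(0.00256447252077896), np.float64(-3.139028181069014)] shift cm [13.6122 -4.5902  2.5038] q [-0.484  0.497  1.667  0.     0.977 -1.887]
```

View picture.

View pics/top1.png

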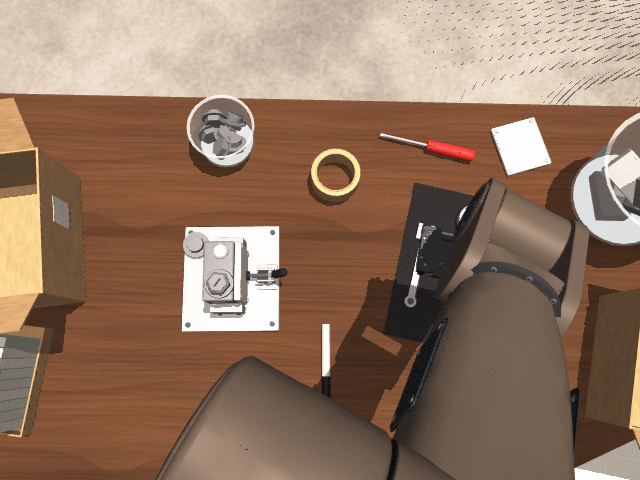

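View pics/scene1.png

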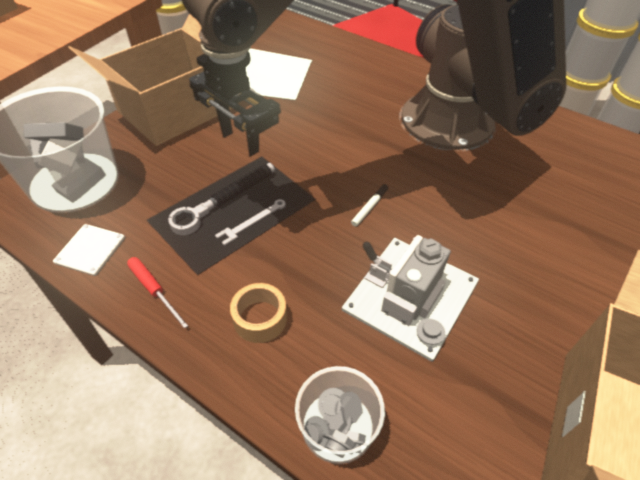

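```bash
python3 -m handwheel '0.8 0 -1.6 0.8 0;0.8 0 -1.6 0.9 0;0.8 0 -1.4 0.8 0;0.8 2.5 0 0 0;0.8 2.5 0 0 0;0.8 2.5 0 0 0;0.8 1.5 0 0 0;0.8 0 0 0 0'
python3 - <<'E'
from h import *
np.set_printoptions(precision=4,suppress=True)
s=bot.grab_frame("scene")
cv2.imwrite("pics/scene2.png",cv2.resize(s[110:280,130:330],None,fx=3.5,fy=3.5))
plan((.5756,-.2684,.006),-.17)
E
```

```text
time: 4.82
eef_pos: [0.5752, -0.2692, 0.0507]
tcp_rot: [0.133, 1.568, -0.131]
force: [0.1, -0.7, 0.6]
opening: 0.0762
tool z ang -0.16807901068663755 roll options [np.float64(0.0019209893133624867), np.float64(-3.1396716642764306)] shift cm [ 4.5687  0.0917 -0.0203] q [-0.542  0.651  1.653  0.     0.838 -1.944]
```

View pics/scene2.png

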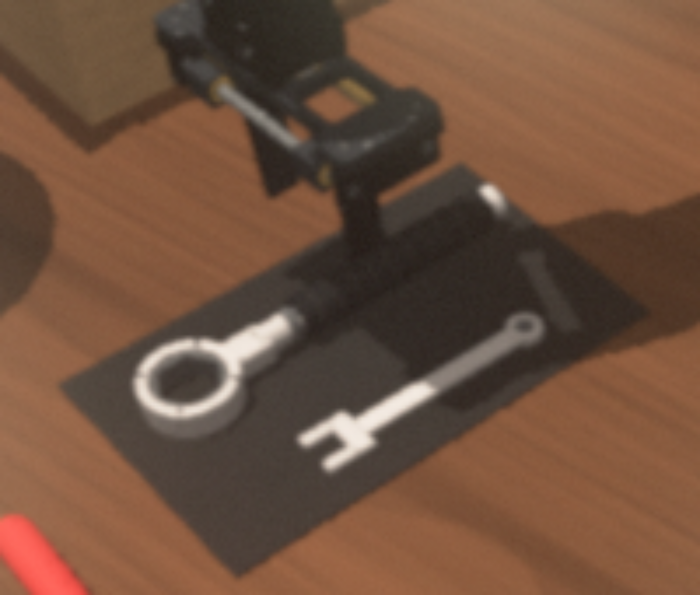

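The fingers straddle the grip. Next I go down and close.

```bash
python3 -m handwheel '0.8 1.5 0.1 0 0;0.8 1.5 0 0 0;0.8 1 0 0 0;0.8 0.4 0 0 0;0.8 0 0 0 0' ; python3 -m handwheel '0 0 0 0 0;0 0 0 0 0;0 0 0 0 0;0 0 0 0 0;0 0 0 0 0;0 0 0 0 0' 60
```

```text
time: 5.5
eef_pos: [0.5756, -0.2679, 0.0074]
tcp_rot: [0.132, 1.567, -0.132]
force: [0.5, -0.3, 0.7]
opening: 0.0761
time: 6.25
eef_pos: [0.5757, -0.2679, 0.0076]
tcp_rot: [0.132, 1.567, -0.132]
force: [-1.0, -0.5, 0.8]
opening: 0.0216
```

```bash
python3 -m handwheel '0 0 0 0 0;0 0 0 0 0'
python3 - <<'E'
from h import *
s=bot.grab_frame("scene")
cv2.imwrite("pics/scene3.png",cv2.resize(s[110:280,130:330],None,fx=3.5,fy=3.5))
E
```

```text
time: 6.5
eef_pos: [0.5756, -0.268, 0.0076]
tcp_rot: [0.132, 1.567, -0.132]
force: [0.9, 0.0, 0.6]
opening: 0.003
```

View pics/scene3.png

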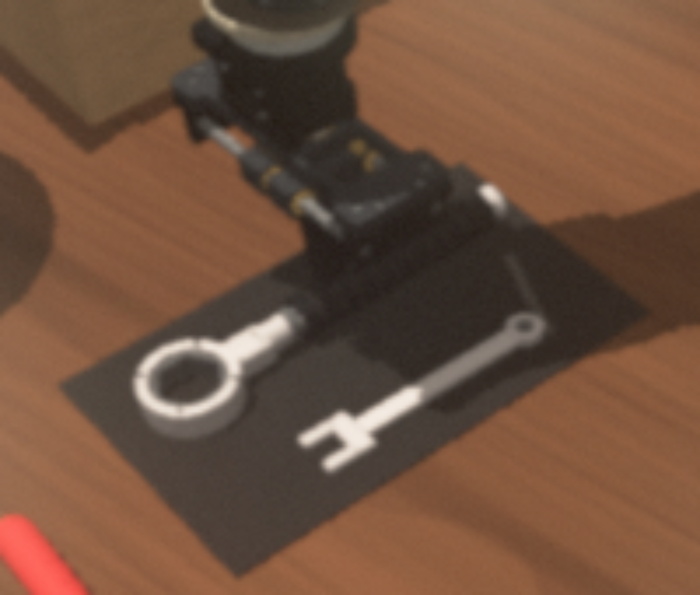

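Run:
```python
from h import *
np.set_printoptions(precision=4,suppress=True)
im=cv2.imread("pics/scene3.png")
s,p,R=tool(); print(p,R[:,1])
for q,c in ((p,(0,0,255)),(p-.019*R[:,0],(0,255,255)),(p+.0*R[:,1]-.078*R[:,0],(0,255,0))):
    u=(proj("scene",q)-[130,110])*3.5; cv2.circle(im,tuple(u.round().astype(int).tolist()),5,c,-1)
H=np.array([.684,-.287,.018]);
for k in (0,.08,.11,.235):
    u=(proj("scene",H-k*np.array([np.cos(-.17),np.sin(-.17),0]))-[130,110])*3.5; cv2.circle(im,tuple(u.round().astype(int).tolist()),4,(255,0,0),-1)
cv2.imwrite("pics/a3.png",im)
```

```text
[ 0.5756 -0.268   0.0076] [0.167  0.986  0.0001]
```

View pics/a3.png

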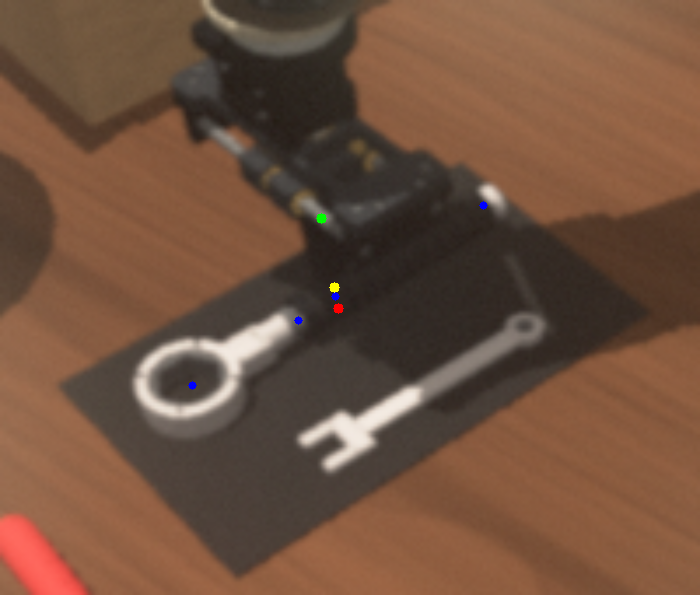

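Run:
```python
from h import *
np.set_printoptions(precision=4,suppress=True)
s,p,R=tool()
q=np.array([.5752,-.2692,.0507])
for d in(-.038,0,.038): print((proj("scene",q+d*R[:,1])-[130,110])*3.5)
# scene1 fingertips full-res; TCP .5576,-.2183,.1405
q=np.array([.5576,-.2183,.1405])
for d in(-.038,0,.038): print(proj("scene",q+d*R[:,1]))
im=cv2.imread("pics/scene3.png"); s=bot.grab_frame("scene")
cv2.imwrite("pics/z3.png",cv2.convertScaleAbs(cv2.resize(s[150:215,195:275],None,fx=9,fy=9,interpolation=cv2.INTER_CUBIC),alpha=2.5))
print(bot.state()["opening"])
```

```text
[290.7278 228.5163]
[327.6452 258.1296]
[365.7432 288.69  ]
[230.3005 148.1944]
[241.9703 156.8606]
[254.0432 165.8262]
0.0005776241397317288
```

View pics/z3.png

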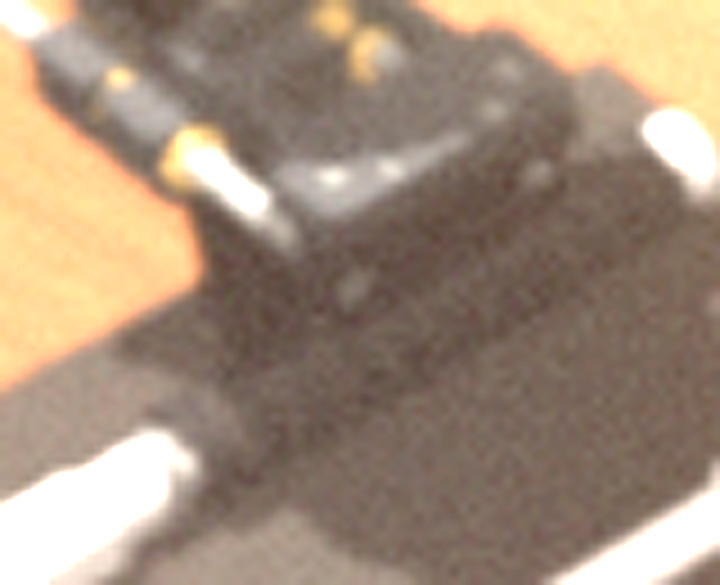

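```bash
python3 -m handwheel '0 -2.5 0 0 0;0 -2.5 0 0 0;0 -2.5 0 0 0;0 -1 0 0 0;0 0 0 0 0'
python3 - <<'E'
from h import *
np.set_printoptions(precision=4,suppress=True)
s,p,R=tool(); 
a=bot.grab_frame("scene");b=bot.grab_frame("top")
for q in (p,p-.019*R[:,0]): print(proj("scene",q),proj("top",q))
cv2.imwrite("pics/scene4.png",cv2.resize(a[80:230,150:330],None,fx=4,fy=4,interpolation=cv2.INTER_CUBIC)); cv2.imwrite("pics/top4.png",b)
E
```

```text
time: 7.22
eef_pos: [0.5757, -0.268, 0.0928]
tcp_rot: [0.132, 1.566, -0.132]
force: [0.3, -0.5, 0.1]
opening: 0.0004
[221.0977 169.6461] [474.9495 266.8932]
[219.8045 162.8148] [477.93   265.3223]
```

View pics/scene4.png

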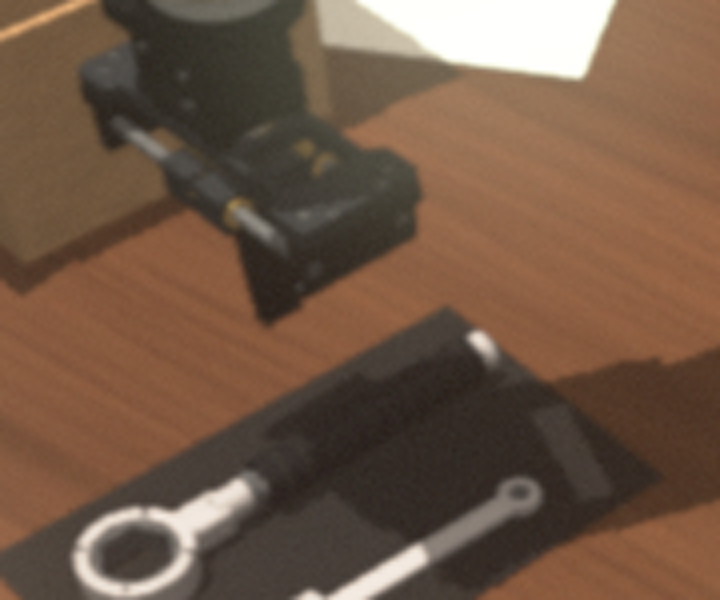

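View pics/top4.png

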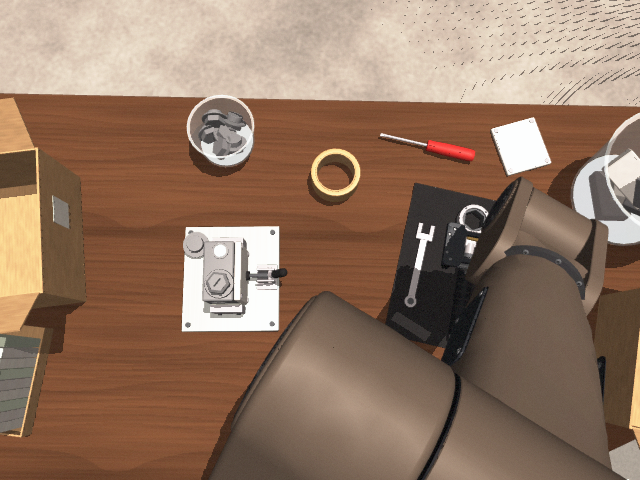

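The shut fingertips show at about (217.5,160.5). The reported TCP projects to (221,170), so the true tips sit about 25 mm above the reported TCP. That explains why the fingers shut above the grip without touching it. I'll reopen and go lower, watching the force.

```bash
python3 -m handwheel '0.65 2 0 0 0;0.65 2 0 0 0;0.65 0 0 0 0;0.65 0 0 0 0;0.65 0 0 0 0;0.65 0 0 0 0' 60;  python3 -m handwheel '0.65 2 0 0 0;0.65 1.5 0 0 0;0.65 1 0 0 0;0.65 0.5 0 0 0;0.65 0 0 0 0'
python3 -m handwheel '0.65 0.5 0 0 0;0.65 0 0 0 0';python3 -m handwheel '0.65 0.3 0 0 0;0.65 0 0 0 0'
```

```text
time: 8.07
eef_pos: [0.5758, -0.2681, 0.0532]
tcp_rot: [0.132, 1.566, -0.132]
force: [-0.4, 0.0, -0.1]
opening: 0.0554
time: 8.7
eef_pos: [0.5756, -0.2679, 0.0025]
tcp_rot: [0.132, 1.567, -0.132]
force: [-0.5, -0.8, -0.6]
opening: 0.062
time: 8.95
eef_pos: [0.5756, -0.2679, -0.0025]
tcp_rot: [0.132, 1.567, -0.132]
force: [-0.1, -0.6, 0.6]
opening: 0.0617
time: 9.2
eef_pos: [0.5756, -0.2679, -0.0055]
tcp_rot: [0.132, 1.567, -0.132]
force: [0.4, 0.5, 0.5]
opening: 0.0622
```

```bash
python3 -m handwheel '0.65 0.3 0 0 0;0.65 0 0 0 0'; python3 -m handwheel '0.65 0.3 0 0 0;0.65 0 0 0 0';python3 -m handwheel '0.65 0.3 0 0 0;0.65 0 0 0 0'
python3 - <<'E'
from h import *
s=bot.grab_frame("scene")
cv2.imwrite("pics/z5.png",cv2.convertScaleAbs(cv2.resize(s[145:220,190:280],None,fx=8,fy=8,interpolation=cv2.INTER_CUBIC),alpha=2.5))
E
```

```text
time: 9.45
eef_pos: [0.5756, -0.2679, -0.0086]
tcp_rot: [0.132, 1.567, -0.132]
force: [0.3, 0.6, -0.2]
opening: 0.0618
time: 9.7
eef_pos: [0.5755, -0.2679, -0.0117]
tcp_rot: [0.132, 1.567, -0.132]
force: [-0.3, 0.3, 0.1]
opening: 0.0616
time: 9.95
eef_pos: [0.5755, -0.2679, -0.0146]
tcp_rot: [0.132, 1.567, -0.132]
force: [0.1, 0.7, -0.5]
opening: 0.0615
```

View pics/z5.png

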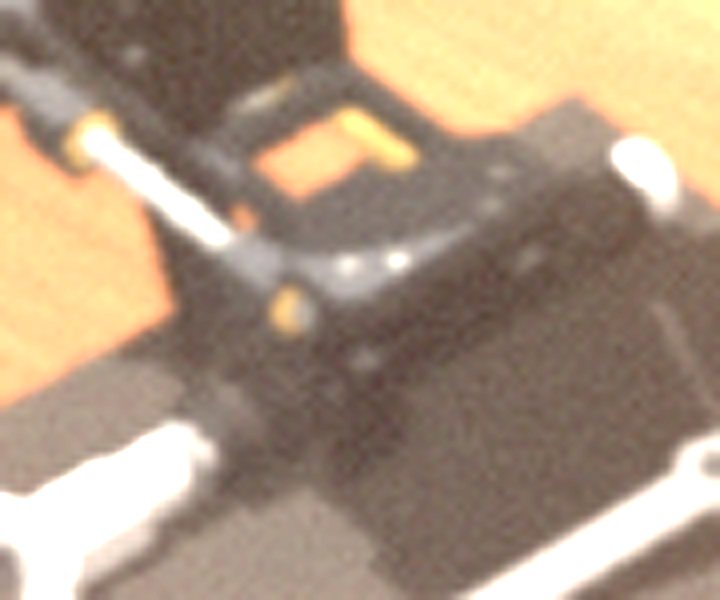

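The near finger now stands in front of the grip. I'll go a little lower and then close.

```bash
python3 -m handwheel '0.65 0.2 0 0 0;0.65 0 0 0 0'; python3 -m handwheel '0.65 0.2 0 0 0;0.65 0 0 0 0';python3 -m handwheel '0 0 0 0 0;0 0 0 0 0;0 0 0 0 0;0 0 0 0 0;0 0 0 0 0;0 0 0 0 0' 60
```

```text
time: 10.25
eef_pos: [0.5756, -0.2679, -0.0165]
tcp_rot: [0.132, 1.567, -0.132]
force: [-0.8, 0.3, 0.4]
opening: 0.0618
time: 10.5
eef_pos: [0.5756, -0.2679, -0.0186]
tcp_rot: [0.132, 1.567, -0.132]
force: [0.3, -0.2, 0.5]
opening: 0.0617
time: 11.25
eef_pos: [0.5757, -0.2681, -0.0183]
tcp_rot: [0.132, 1.566, -0.132]
force: [-0.1, -1.5, 0.5]
opening: 0.0293
```

```bash
python3 -m handwheel '0 -0.5 0 0 0;0 -1 0 0 0;0 -1.5 0 0 0;0 -2.5 0 0 0;0 -2.5 0 0 0;0 -2.5 0 0 0;0 -2.5 0 0 0;0 -2.5 0 0 0;0 -2 0 0 0;0 0 0 0 0'
python3 - <<'E'
from h import *
np.set_printoptions(precision=4,suppress=True)
s=bot.grab_frame("scene")
cv2.imwrite("pics/scene6.png",s)
gr=np.array([.5339,.1985])-.11*np.array([np.cos(.454),np.sin(.454)]); print(gr)
plan((*gr,.16),.454)
E
```

```text
time: 12.5
eef_pos: [0.5761, -0.2682, 0.1588]
tcp_rot: [0.13, 1.564, -0.133]
force: [-0.3, 0.3, -5.6]
opening: 0.0291
[0.435  0.1503]
tool z ang -0.16775333110309057 roll options [np.float64(-0.6217533311030907), np.float64(2.5198393224867024)] shift cm [ -0.3007  38.879  -20.8396] q [-0.54   0.528  1.562  0.     1.05  -1.943]
```

View pics/scene6.png

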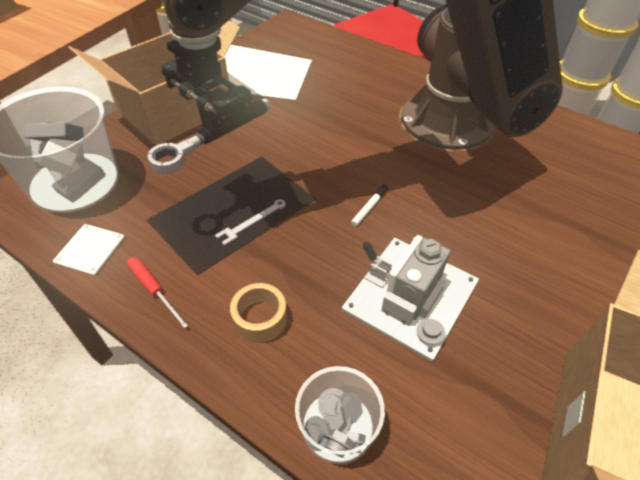

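```bash
python3 -m handwheel '0 0 2 -1 0;0 0 3 -1.6 0;0 0 3.5 -1.9 0;0 0 3.5 -1.9 0;0 0 3.5 -1.9 0;0 0 3.5 -1.9 0;0 0 3.5 -1.9 0;0 0 3.5 -1.9 0;0 0 3.5 -1.9 0;0 0 3.5 -1.9 0;0 0 3 -1.6 0;0 0 2 -0.9 0'; python3 -m handwheel '0 0 0 0 -0.1;0 0 0 0 -0.15;0 0 0 0 -0.15;0 0 0 0 -0.15;0 0 0 0 -0.07;0 0 0 0 0'
python3 - <<'E'
from h import *
np.set_printoptions(precision=4,suppress=True)
s=bot.grab_frame("scene"); cv2.imwrite("pics/scene7.png",s); cv2.imwrite("pics/top7.png",bot.grab_frame("top"))
plan((.435,.1503,.16),.454)
E
```

```text
time: 14.05
eef_pos: [0.4377, 0.1418, 0.1561]
tcp_rot: [0.131, 1.568, -0.131]
force: [-0.2, 0.0, -5.3]
opening: 0.0292
time: 14.8
eef_pos: [0.4385, 0.1405, 0.1561]
tcp_rot: [-0.354, 1.543, 0.354]
force: [-0.3, 0.2, -5.4]
opening: 0.0289
tool z ang 0.45049648657644076 roll options [np.float64(-0.003503513423559035), np.float64(3.138089140166233)] shift cm [-0.3698  1.0369  0.093 ] q [ 0.166  0.292  1.977  0.     0.873 -1.855]
```

View pics/scene7.png

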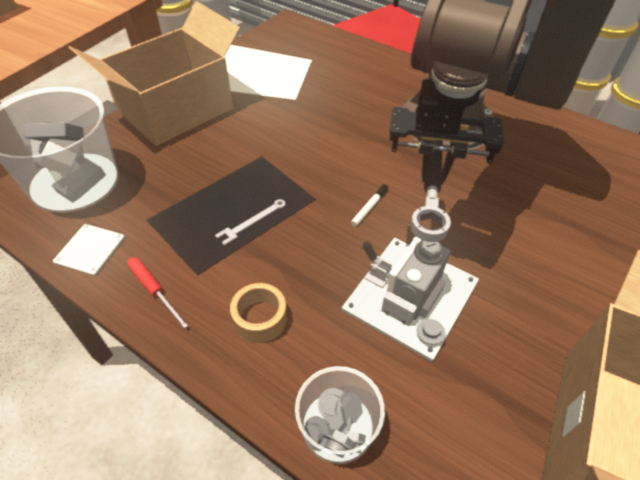

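View pics/top7.png

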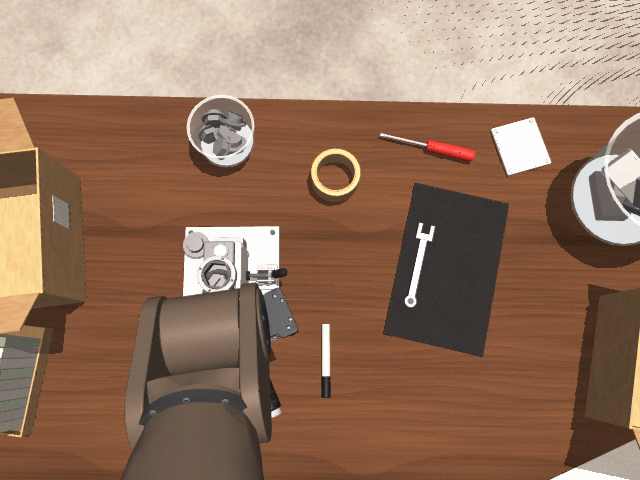

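Run:
```python
from h import *
t=cv2.imread("pics/top7.png"); s=cv2.imread("pics/scene7.png")
cv2.imwrite("pics/t7z.png",cv2.resize(t[248:300,190:250],None,fx=11,fy=11,interpolation=cv2.INTER_CUBIC))
cv2.imwrite("pics/s7z.png",cv2.resize(s[170:265,395:465],None,fx=6,fy=6,interpolation=cv2.INTER_CUBIC))
```

```text
(no output)
```

View pics/t7z.png

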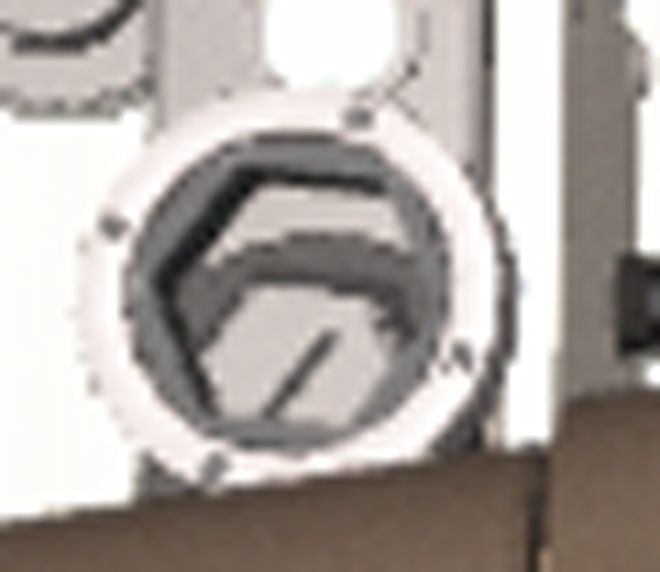

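View pics/s7z.png

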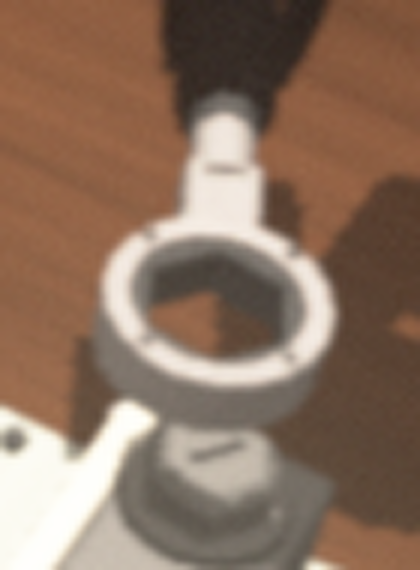

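Run:
```python
from h import *
np.set_printoptions(precision=4,suppress=True)
T=lambda x,y:(190+(x+.5)/11-.5,248+(y+.5)/11-.5)
S=lambda x,y:(395+(x+.5)/6-.5,170+(y+.5)/6-.5)
z=.1994
A=np.array([onz("top",T(*q),z) for q in((358,117),(113,226),(460,355),(215,468))])
B=np.array([onz("scene",S(*q),z) for q in((152,232),(293,246),(147,338),(290,356))])
for P,pr in((A,((0,3),(1,2))),(B,((0,3),(1,2)))):
    print(P.mean(0),[np.degrees(np.arctan2(*(P[i]-P[j])[[1,0]]))%90 for i,j in pr],[np.linalg.norm(P[i]-P[j]) for i,j in pr])
print(tri(T(286.5,291.5),S(220.5,293)))
# plug centre both views: top
T2=lambda x,y:(196+(x+.5)/14-.5,262+(y+.5)/14-.5); S2=lambda x,y:(410+(x+.5)/14-.5,230+(y+.5)/14-.5)
print("plug top",onz("top",T2(298,281),.134),"scene",onz("scene",S2(298,210),.134), tri(T2(298,282),S2(298,210)))
s,p,R=tool();print(p, p+.11*R[:,2])
```

```text
[0.5389 0.1884 0.1994] [np.float64(71.01352232631677), np.float64(70.78747818095778)] [np.float64(0.055991922450917025), np.float64(0.055656281490145204)]
[0.5376 0.1887 0.1994] [np.float64(69.79277719799869), np.float64(72.96755869390557)] [np.float64(0.05597379316735081), np.float64(0.057631555649956465)]
(array([0.5386, 0.1886, 0.1999]), np.float64(0.0007678126319012548))
plug top [0.5343 0.1986 0.134 ] scene [0.5333 0.1992 0.134 ] (array([0.5339, 0.1989, 0.1345]), np.float64(0.0008283629602227852))
[0.4387 0.1406 0.1563] [0.5377 0.1885 0.1562]
```

Both views put the ring at (0.5386, 0.1886), 26° yaw, and the plug at (0.5339, 0.1989). I'll correct for that and go down to just above the plug.

```bash
python3 -m handwheel '0 0 0.5 0 0;0 0 0.6 0 0;0 1.5 0 0 0;0 1.5 0 0 0;0 0.5 0 0 0;0 0 0 0 0'
python3 - <<'E'
from h import *
np.set_printoptions(precision=4,suppress=True)
s=bot.grab_frame("scene"); t=bot.grab_frame("top"); cv2.imwrite("pics/t8.png",t);cv2.imwrite("pics/s8.png",s)
cv2.imwrite("pics/t8z.png",cv2.resize(t[248:300,190:250],None,fx=11,fy=11,interpolation=cv2.INTER_CUBIC))
cv2.imwrite("pics/s8z.png",cv2.resize(s[190:285,395:465],None,fx=6,fy=6,interpolation=cv2.INTER_CUBIC))
_,p,R=tool();print(p, p+.11*R[:,2])
E
```

```text
time: 15.65
eef_pos: [0.4341, 0.1507, 0.1217]
tcp_rot: [-0.355, 1.542, 0.355]
force: [0.5, -0.0, -5.4]
opening: 0.0289
[0.4344 0.1506 0.1221] [0.5333 0.1987 0.1221]
```

View pics/t8z.png

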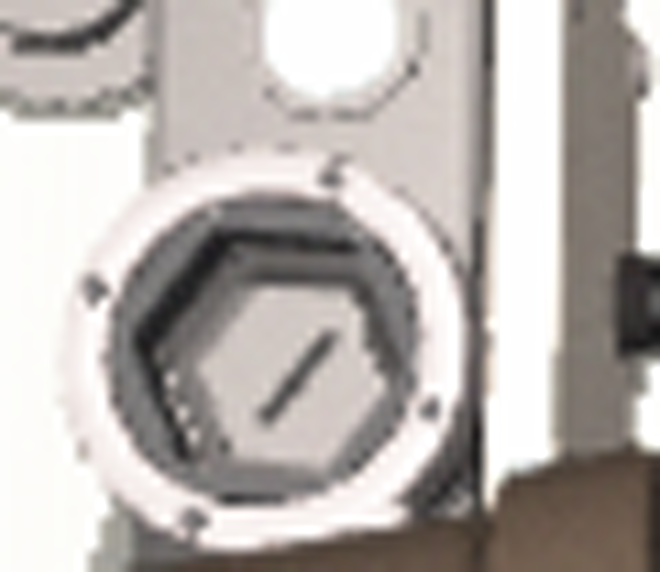

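View pics/s8z.png

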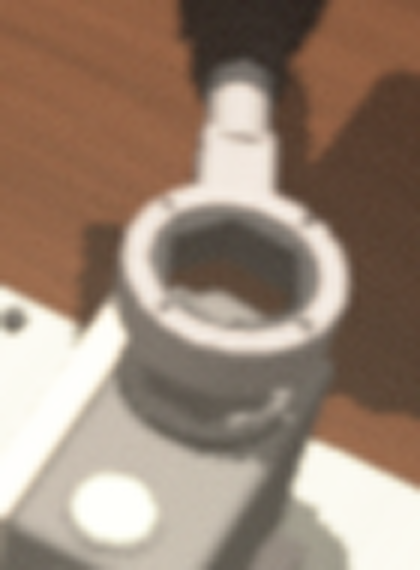

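Run:
```python
from h import *
np.set_printoptions(precision=4,suppress=True)
T=lambda x,y:(190+(x+.5)/11-.5,248+(y+.5)/11-.5)
S=lambda x,y:(395+(x+.5)/6-.5,190+(y+.5)/6-.5)
z=.165
print(onz("top",T(262.75,347.75),z),onz("scene",S(237.5,260.5),z),tri(T(262.75,347.75),S(237.5,260.5)))
# plug again in this image: top face corners
P=np.array([onz("top",T(*c),.134) for c in((245,283),(350,283),(388,383),(330,468),(228,460),(200,375))])
print(P.mean(0),onz("top",T(298,378),.134),[np.degrees(np.arctan2(*(P[i]-P[i+3])[[1,0]]))%60 for i in range(3)])
```

```text
[0.5346 0.1985 0.165 ] [0.5333 0.1991 0.165 ] (array([0.5343, 0.1988, 0.1659]), np.float64(0.0010903558015511584))
[0.5342 0.2002 0.134 ] [0.5338 0.1989 0.134 ] [np.float64(27.376198691457024), np.float64(28.214336036226886), np.float64(28.649221287010434)]
```

The ring is within 1 mm of the plug in both views. Lowering with force checks.

```bash
python3 -m handwheel '0 0.5 0 0 0;0 0.3 0 0 0;0 0 0 0 0'; for i in 1; do :; done; python3 -m handwheel '0 0.3 0 0 0;0 0 0 0 0'; python3 -m handwheel '0 0.3 0 0 0;0 0 0 0 0';python3 -m handwheel '0 0.3 0 0 0;0 0 0 0 0'
```

```text
time: 16.12
eef_pos: [0.4341, 0.1505, 0.1134]
tcp_rot: [-0.354, 1.542, 0.355]
force: [-0.9, -0.7, -4.7]
opening: 0.0291
time: 16.38
eef_pos: [0.4341, 0.1505, 0.1105]
tcp_rot: [-0.355, 1.542, 0.355]
force: [-0.4, 0.4, -5.5]
opening: 0.0286
time: 16.62
eef_pos: [0.4341, 0.1505, 0.1074]
tcp_rot: [-0.355, 1.542, 0.355]
force: [-0.4, -0.4, -5.3]
opening: 0.0287
time: 16.88
eef_pos: [0.4341, 0.1505, 0.1046]
tcp_rot: [-0.355, 1.542, 0.355]
force: [-2.6, -0.1, -1.7]
opening: 0.029
```

```bash
python3 -m handwheel '0 0.2 0 0 0;0 0 0 0 0'; python3 -c "
from h import *
s=bot.state();print(s['torque'],s['force'])"
```

```text
time: 17.12
eef_pos: [0.434, 0.1505, 0.1027]
tcp_rot: [-0.355, 1.542, 0.355]
force: [-4.6, -1.8, 1.3]
opening: 0.0289
[-0.00709214  0.28806571  0.05067914] [-4.56234967 -1.8193962   1.28166546]
```

```bash
python3 -m handwheel '0 0 0 -0.07 0;0 0 0 0 0'; python3 -m handwheel '0 0.2 0 0 0;0 0 0 0 0'; python3 -c "
from h import *
s=bot.state();print(s['torque'],s['force'])"
```

```text
time: 17.38
eef_pos: [0.4339, 0.1503, 0.1028]
tcp_rot: [-0.354, 1.541, 0.355]
force: [-0.9, -0.1, 0.4]
opening: 0.029
time: 17.62
eef_pos: [0.4332, 0.1501, 0.1002]
tcp_rot: [-0.355, 1.543, 0.355]
force: [-0.1, 0.3, -4.8]
opening: 0.0287
[0.08600749 0.07184984 0.01473668] [-0.07708942  0.31262263 -4.84950161]
```

```bash
python3 -m handwheel '0 0.2 0 0 0;0 0 0 0 0'; python3 -m handwheel '0 0.2 0 0 0;0 0 0 0 0'; python3 -m handwheel '0 0.1 0 0 0;0 0 0 0 0'; python3 -m handwheel '0 0.1 0 0 0;0 0 0 0 0'
```

```text
time: 17.88
eef_pos: [0.4334, 0.1502, 0.0983]
tcp_rot: [-0.355, 1.542, 0.355]
force: [-0.3, -0.5, -3.7]
opening: 0.029
time: 18.12
eef_pos: [0.4335, 0.1502, 0.0965]
tcp_rot: [-0.355, 1.542, 0.355]
force: [-0.1, -0.1, -4.2]
opening: 0.0287
time: 18.38
eef_pos: [0.4335, 0.1502, 0.0956]
tcp_rot: [-0.355, 1.542, 0.355]
force: [0.1, 0.5, -3.4]
opening: 0.0289
time: 18.62
eef_pos: [0.4335, 0.1502, 0.0946]
tcp_rot: [-0.355, 1.542, 0.355]
force: [-1.3, 0.3, -4.1]
opening: 0.0291
```

```bash
python3 -m handwheel '0 0.1 0 0 0;0 0 0 0 0'; python3 -m handwheel '0 0.1 0 0 0;0 0 0 0 0'
python3 - <<'E'
from h import *
print(bot.state()['torque'])
s=bot.grab_frame("scene"); t=bot.grab_frame("top")
a=cv2.resize(t[248:300,190:250],None,fx=7,fy=7,interpolation=cv2.INTER_CUBIC);b=cv2.resize(s[210:285,395:465],None,fx=5,fy=5,interpolation=cv2.INTER_CUBIC)
b=b[:364];cv2.imwrite("pics/m9.png",np.hstack([a[:364],b]))
E
```

```text
time: 18.88
eef_pos: [0.4335, 0.1502, 0.0936]
tcp_rot: [-0.355, 1.542, 0.355]
force: [-0.4, 0.1, -4.5]
opening: 0.0288
time: 19.12
eef_pos: [0.4335, 0.1502, 0.0926]
tcp_rot: [-0.355, 1.542, 0.355]
force: [-0.5, -1.0, -3.8]
opening: 0.0289
[-0.15204368  0.10781989 -0.03265719]
```

View pics/m9.png

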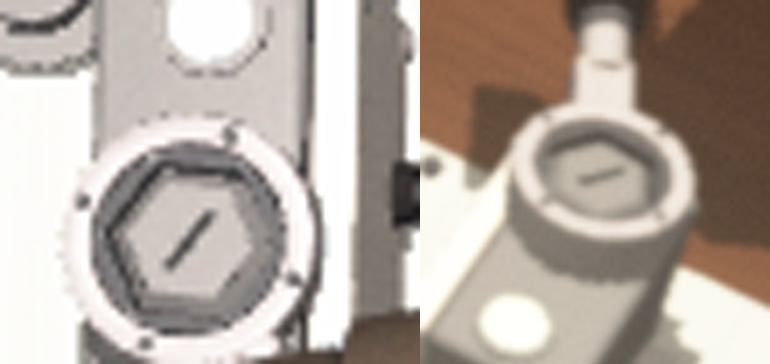

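```bash
python3 -m handwheel '0 0.1 0 0 0;0 0 0 0 0'; python3 -m handwheel '0 0.1 0 0 0;0 0 0 0 0'; python3 -c "
from h import *
s=bot.state();print(s['torque'],s['force'])"
```

```text
time: 19.48
eef_pos: [0.4335, 0.1502, 0.0916]
tcp_rot: [-0.355, 1.542, 0.355]
force: [-1.4, -0.9, -2.8]
opening: 0.0291
time: 19.73
eef_pos: [0.4334, 0.1502, 0.0906]
tcp_rot: [-0.355, 1.542, 0.355]
force: [-1.5, -2.4, -2.3]
opening: 0.0289
[-0.17308454  0.20223077 -0.02017648] [-1.47167758 -2.40295348 -2.32934977]
```

Run:
```python
from h import *
s=bot.grab_frame("scene"); t=bot.grab_frame("top")
cv2.imwrite("pics/t10z.png",cv2.resize(t[248:300,190:250],None,fx=11,fy=11,interpolation=cv2.INTER_CUBIC))
cv2.imwrite("pics/s10z.png",cv2.resize(s[200:275,395:465],None,fx=8,fy=8,interpolation=cv2.INTER_CUBIC))
```

```text
(no output)
```

View pics/t10z.png

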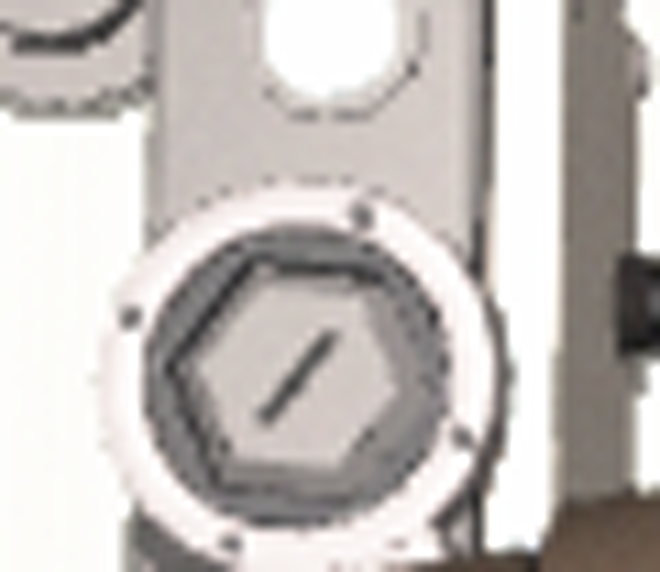

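View pics/s10z.png

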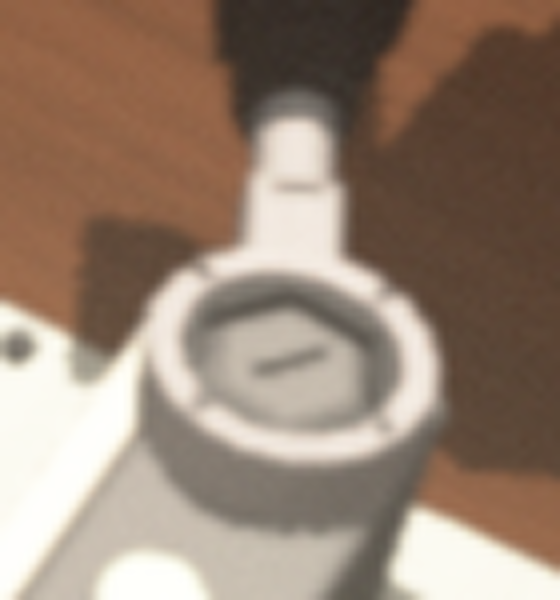

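Run:
```python
from h import *
np.set_printoptions(precision=4,suppress=True)
T=lambda x,y:(190+(x+.5)/11-.5,248+(y+.5)/11-.5)
S=lambda x,y:(395+(x+.5)/8-.5,200+(y+.5)/8-.5)
# world labels: far(+x) etc by matching
t=[(362,215),(131,317),(462,437),(232,542)]; s=[(380,425),(384,292),(203,403),(202,268)]
# top img: up=+x,left=+y ; scene: near=+x
A=np.array([onz("top",T(*q),.138) for q in t]);B=np.array([onz("scene",S(*q),.138) for q in s]); print(A,B,sep="\n")
print(A.mean(0),B.mean(0),tri(T(*np.mean(t,0)),S(*np.mean(s,0))))
for a in range(4):
    j=np.argmin(np.linalg.norm(B-A[a],axis=1)); print(j,tri(T(*t[a]),S(*s[j])))
s0=bot.state();print(s0["eef_pos"])
```

```text
[[0.5596 0.1894 0.138 ]
 [0.5425 0.2252 0.138 ]
 [0.5244 0.1717 0.138 ]
 [0.5071 0.2071 0.138 ]]
[[0.5417 0.2243 0.138 ]
 [0.5068 0.208  0.138 ]
 [0.5588 0.1903 0.138 ]
 [0.5244 0.1718 0.138 ]]
[0.5334 0.1983 0.138 ] [0.5329 0.1986 0.138 ] (array([0.5332, 0.1986, 0.138 ]), np.float64(0.00047050617284677946))
2 (array([0.5593, 0.1899, 0.1383]), np.float64(0.0011641881680310563))
0 (array([0.5425, 0.2247, 0.1391]), np.float64(0.0004751119870626389))
3 (array([0.5244, 0.1718, 0.1379]), np.float64(0.00013454669111693463))
1 (array([0.5069, 0.2076, 0.1378]), np.float64(0.0009697422672886924))
[0.4335 0.1502 0.0907]
```

Ring top is at z = 0.138 and level, so the ring is seated. Now I turn clockwise about the ring. Each 0.05 rad is y 0.55 cm and z 0.014 cm.

```bash
cat > tq.py <<'E'
from h import *
s,p,R=tool(); c=np.array([.5332,.1986]); r=p[:2]-c; F=s["force"]
print("yaw %.4f turned %.4f r %.4f  tau %.3f (F) Mz %.3f  Ft %.2f Fr %.2f Fz %.2f"%(np.arctan2(R[1,2],R[0,2]),.4505-np.arctan2(R[1,2],R[0,2]),np.hypot(*r),r[0]*F[1]-r[1]*F[0],s["torque"][2],F[:2]@R[:2,1],F[:2]@R[:2,2],F[2]))
E
python3 tq.py
python3 -m handwheel '0 0.05 0.55 0.014 0.05;0 0 0 0 0'; python3 tq.py; python3 -m handwheel '0 0 0.55 0.014 0.05;0 0 0 0 0'; python3 tq.py
```

```text
yaw 0.4522 turned -0.0017 r 0.1108  tau 0.101 (F) Mz -0.077  Ft -0.91 Fr -2.62 Fz -2.62
time: 20.08
eef_pos: [0.4311, 0.1552, 0.0902]
tcp_rot: [-0.316, 1.548, 0.316]
force: [-2.9, -3.0, -1.0]
opening: 0.0289
yaw 0.4028 turned 0.0477 r 0.1109  tau 0.180 (F) Mz -0.196  Ft -1.62 Fr -3.84 Fz -0.97
time: 20.32
eef_pos: [0.4288, 0.1602, 0.0901]
tcp_rot: [-0.278, 1.554, 0.278]
force: [-4.0, -4.2, -1.3]
opening: 0.029
yaw 0.3538 turned 0.0967 r 0.1113  tau 0.289 (F) Mz -0.133  Ft -2.59 Fr -5.19 Fz -1.27
```

```bash
python3 -m handwheel '0 0 0.55 -0.02 0.05;0 0 0 0 0'; python3 tq.py; python3 -m handwheel '0 0 0.55 0 0.05;0 0 0 0 0'; python3 tq.py
```

```text
time: 20.58
eef_pos: [0.4272, 0.1649, 0.0902]
tcp_rot: [-0.24, 1.558, 0.239]
force: [-2.5, -8.5, -1.0]
opening: 0.0286
yaw 0.3048 turned 0.1457 r 0.1113  tau 0.814 (F) Mz 0.108  Ft -7.33 Fr -4.93 Fz -1.02
time: 20.82
eef_pos: [0.4257, 0.1702, 0.0902]
tcp_rot: [-0.201, 1.561, 0.199]
force: [-2.3, -7.4, -0.9]
opening: 0.0289
yaw 0.2548 turned 0.1957 r 0.1112  tau 0.729 (F) Mz 0.174  Ft -6.57 Fr -4.07 Fz -0.94
```

```bash
python3 -m handwheel '0 0 0.55 0 0.05;0 0 0 0 0'; python3 tq.py; python3 -m handwheel '0 0 0.55 0 0.05;0 0 0 0 0'; python3 tq.py;python3 -m handwheel '0 0 0.55 0.014 0.05;0 0 0 0 0'; python3 tq.py
python3 - <<'E'
from h import *
t=bot.grab_frame("top")
cv2.imwrite("pics/t11z.png",cv2.resize(t[248:300,190:250],None,fx=11,fy=11,interpolation=cv2.INTER_CUBIC))
E
```

```text
time: 21.08
eef_pos: [0.4244, 0.1756, 0.0902]
tcp_rot: [-0.162, 1.564, 0.16]
force: [-1.0, -7.1, -0.8]
opening: 0.0289
yaw 0.2049 turned 0.2456 r 0.1112  tau 0.753 (F) Mz 0.192  Ft -6.78 Fr -2.39 Fz -0.82
time: 21.32
eef_pos: [0.4234, 0.181, 0.0902]
tcp_rot: [-0.122, 1.567, 0.121]
force: [-0.3, -7.8, -2.0]
opening: 0.0288
yaw 0.1551 turned 0.2954 r 0.1112  tau 0.846 (F) Mz 0.202  Ft -7.62 Fr -1.54 Fz -2.01
time: 21.58
eef_pos: [0.4227, 0.1865, 0.0902]
tcp_rot: [-0.083, 1.569, 0.082]
force: [-1.7, -6.9, -1.5]
opening: 0.029
yaw 0.1052 turned 0.3453 r 0.1112  tau 0.739 (F) Mz 0.273  Ft -6.66 Fr -2.38 Fz -1.54
```

View pics/t11z.png

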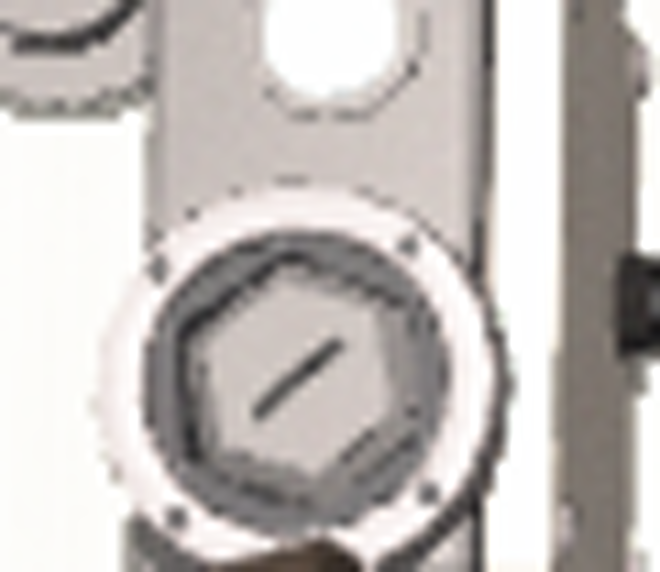

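The plug slot has turned about 10° with steady torque near 1.0 N m. I'll carry on in finer steps.

```bash
python3 -m handwheel '0 0 0.44 0.01 0.04;0 0 0 0 0'; python3 tq.py; python3 -m handwheel '0 0 0.44 0.01 0.04;0 0 0 0 0'; python3 tq.py;python3 -m handwheel '0 0 0.33 0.005 0.03;0 0 0 0 0'; python3 tq.py
```

```text
time: 21.88
eef_pos: [0.4223, 0.1908, 0.0902]
tcp_rot: [-0.052, 1.57, 0.051]
force: [-1.3, -7.2, -2.1]
opening: 0.0287
yaw 0.0654 turned 0.3851 r 0.1112  tau 0.786 (F) Mz 0.308  Ft -7.08 Fr -1.81 Fz -2.13
time: 22.12
eef_pos: [0.4221, 0.1952, 0.0902]
tcp_rot: [-0.021, 1.57, 0.019]
force: [-0.8, -6.0, -1.3]
opening: 0.0291
yaw 0.0255 turned 0.4250 r 0.1112  tau 0.664 (F) Mz 0.347  Ft -5.97 Fr -0.91 Fz -1.27
time: 22.38
eef_pos: [0.422, 0.1984, 0.0902]
tcp_rot: [0.003, 1.57, -0.004]
force: [-0.9, -5.8, -1.7]
opening: 0.0292
yaw -0.0043 turned 0.4548 r 0.1112  tau 0.648 (F) Mz 0.363  Ft -5.83 Fr -0.92 Fz -1.69
```

```bash
python3 -m handwheel '0 0 0.33 0.005 0.03;0 0 0 0 0'; python3 tq.py
```

```text
time: 22.62
eef_pos: [0.4221, 0.2017, 0.0901]
tcp_rot: [0.026, 1.57, -0.028]
force: [-2.0, -7.7, -2.2]
opening: 0.029
yaw -0.0343 turned 0.4848 r 0.1112  tau 0.863 (F) Mz 0.318  Ft -7.78 Fr -1.76 Fz -2.15
```

```bash
python3 -m handwheel '0 0 0.33 0.005 0.03;0 0 0 0 0'; python3 tq.py
```

```text
time: 22.88
eef_pos: [0.4222, 0.205, 0.0901]
tcp_rot: [0.05, 1.57, -0.051]
force: [-1.1, -6.2, -1.6]
opening: 0.029
yaw -0.0643 turned 0.5148 r 0.1112  tau 0.693 (F) Mz 0.341  Ft -6.24 Fr -0.71 Fz -1.56
```

```bash
python3 -m handwheel '0 0 0.33 0.005 0.03;0 0 0 0 0'; python3 tq.py
```

```text
time: 23.12
eef_pos: [0.4224, 0.2083, 0.0901]
tcp_rot: [0.073, 1.569, -0.075]
force: [-2.2, -6.7, -1.8]
opening: 0.0288
yaw -0.0942 turned 0.5447 r 0.1112  tau 0.766 (F) Mz 0.364  Ft -6.90 Fr -1.52 Fz -1.78
```

```bash
python3 -m handwheel '0 0 0.33 0.005 0.03;0 0 0 0 0'; python3 tq.py
```

```text
time: 23.38
eef_pos: [0.4228, 0.2116, 0.0901]
tcp_rot: [0.097, 1.568, -0.098]
force: [-0.9, -6.7, -1.7]
opening: 0.029
yaw -0.1241 turned 0.5746 r 0.1111  tau 0.756 (F) Mz 0.445  Ft -6.80 Fr -0.02 Fz -1.75
```

```bash
python3 -m handwheel '0 0 0.33 0.005 0.03;0 0 0 0 0'; python3 tq.py
```

```text
time: 23.62
eef_pos: [0.4233, 0.2149, 0.0901]
tcp_rot: [0.12, 1.567, -0.122]
force: [-1.4, -6.4, -1.2]
opening: 0.0292
yaw -0.1541 turned 0.6046 r 0.1111  tau 0.721 (F) Mz 0.495  Ft -6.49 Fr -0.43 Fz -1.23
```

Run:
```python
from h import *
t=bot.grab_frame("top")
cv2.imwrite("pics/t12z.png",cv2.resize(t[248:300,190:250],None,fx=11,fy=11,interpolation=cv2.INTER_CUBIC))
```

```text
(no output)
```

View pics/t12z.png

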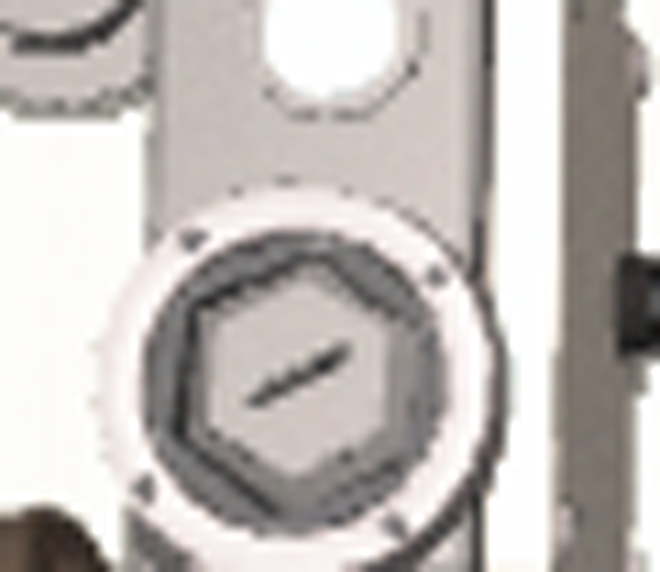

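```bash
python3 -m handwheel '0 0 0.33 0.005 0.03;0 0 0 0 0'; python3 tq.py
```

```text
time: 23.92
eef_pos: [0.4238, 0.2181, 0.0901]
tcp_rot: [0.144, 1.566, -0.145]
force: [-2.4, -5.6, -1.0]
opening: 0.0291
yaw -0.1841 turned 0.6346 r 0.1112  tau 0.659 (F) Mz 0.506  Ft -5.94 Fr -1.31 Fz -0.95
```

```bash
python3 -m handwheel '0 0 0.33 0.005 0.03;0 0 0 0 0'; python3 tq.py
```

```text
time: 24.18
eef_pos: [0.4244, 0.2214, 0.0901]
tcp_rot: [0.167, 1.564, -0.169]
force: [-0.9, -7.4, -1.5]
opening: 0.029
yaw -0.2141 turned 0.6646 r 0.1111  tau 0.820 (F) Mz 0.536  Ft -7.37 Fr 0.70 Fz -1.49
```

```bash
python3 -m handwheel '0 0 0.33 0.005 0.03;0 0 0 0 0'; python3 tq.py
```

```text
time: 24.42
eef_pos: [0.4252, 0.2249, 0.0901]
tcp_rot: [0.192, 1.562, -0.193]
force: [-1.4, -4.6, -0.7]
opening: 0.0291
yaw -0.2453 turned 0.6958 r 0.1111  tau 0.529 (F) Mz 0.523  Ft -4.76 Fr -0.23 Fz -0.69
```

```bash
python3 -m handwheel '0 0 0 0 0'; python3 tq.py
```

```text
time: 24.55
eef_pos: [0.4252, 0.2249, 0.0902]
tcp_rot: [0.193, 1.562, -0.193]
force: [-1.9, -4.6, -1.9]
opening: 0.029
yaw -0.2459 turned 0.6964 r 0.1111  tau 0.548 (F) Mz 0.543  Ft -4.94 Fr -0.69 Fz -1.89
```

The torque fell from 1.36 to about 1.07, so the break-over has begun. I'll advance cautiously.

```bash
python3 -m handwheel '0 0 0.33 0.005 0.03;0 0 0 0 0'; python3 tq.py
python3 - <<'E'
from h import *
t=bot.grab_frame("top")
cv2.imwrite("pics/t13z.png",cv2.resize(t[248:300,190:250],None,fx=11,fy=11,interpolation=cv2.INTER_CUBIC))
E
```

```text
time: 24.8
eef_pos: [0.4262, 0.2285, 0.0902]
tcp_rot: [0.218, 1.559, -0.218]
force: [-1.3, -3.7, -2.5]
opening: 0.0288
yaw -0.2779 turned 0.7284 r 0.1111  tau 0.441 (F) Mz 0.479  Ft -3.97 Fr -0.27 Fz -2.48
```

View pics/t13z.png

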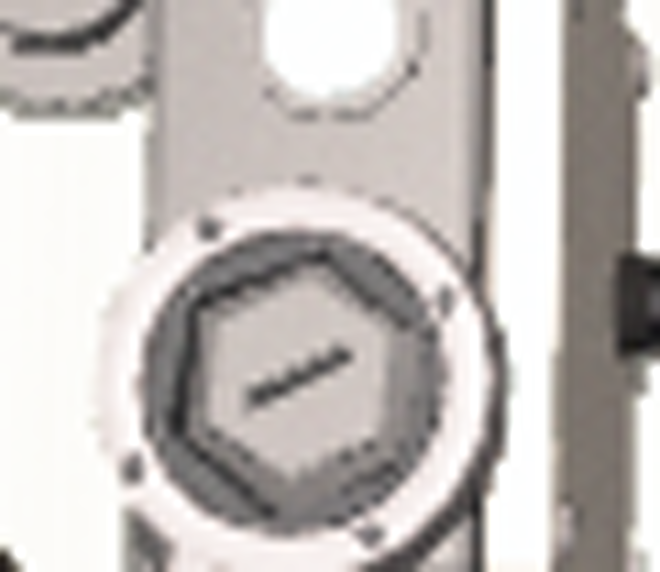

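```bash
python3 -m handwheel '0 0 0.33 0.005 0.03;0 0 0 0 0'; python3 tq.py
```

```text
time: 25.1
eef_pos: [0.4272, 0.2317, 0.0902]
tcp_rot: [0.242, 1.557, -0.242]
force: [-1.1, -1.2, -1.8]
opening: 0.0289
yaw -0.3084 turned 0.7589 r 0.1111  tau 0.159 (F) Mz 0.485  Ft -1.44 Fr -0.67 Fz -1.77
```

```bash
python3 -m handwheel '0 0 0.15 0 0.013;0 0 0 0 0'; python3 tq.py
python3 - <<'E'
from h import *
t=bot.grab_frame("top")
cv2.imwrite("pics/t14z.png",cv2.resize(t[248:300,190:250],None,fx=11,fy=11,interpolation=cv2.INTER_CUBIC))
E
```

```text
time: 25.35
eef_pos: [0.4275, 0.233, 0.0902]
tcp_rot: [0.252, 1.556, -0.252]
force: [-0.8, 0.6, -2.3]
opening: 0.0291
yaw -0.3209 turned 0.7714 r 0.1111  tau -0.033 (F) Mz 0.533  Ft 0.29 Fr -0.95 Fz -2.29
```

View pics/t14z.png

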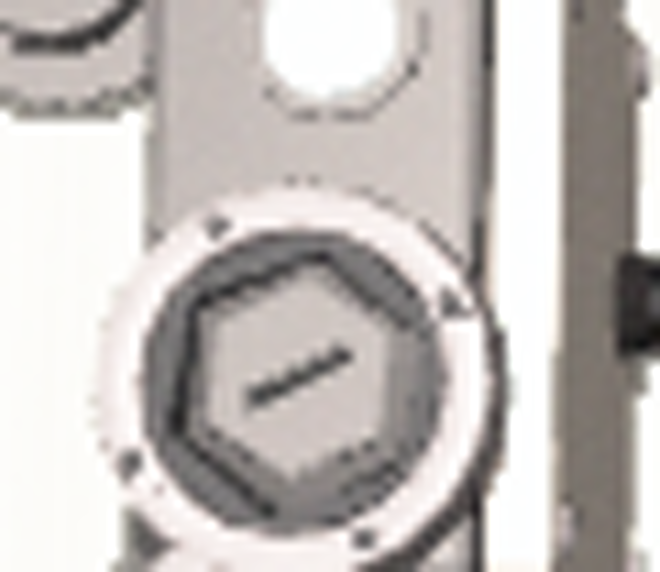

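By kinematics and torque the swing is about 0.14–0.15 rad, so the click is done. Now I back off to unload.

```bash
python3 -m handwheel '0 0 -0.55 0.014 -0.05;0 0 -0.55 0.014 -0.05;0 0 0 0 0'; python3 tq.py; python3 -m handwheel '0 0 -0.55 0.014 -0.05;0 0 0 0 0'; python3 tq.py;  python3 -m handwheel '0 0 -0.33 0.005 -0.03;0 0 0 0 0'; python3 tq.py
```

```text
time: 25.78
eef_pos: [0.4244, 0.2215, 0.0901]
tcp_rot: [0.172, 1.564, -0.173]
force: [-1.0, -3.3, -2.1]
opening: 0.0291
yaw -0.2197 turned 0.6702 r 0.1112  tau 0.387 (F) Mz 0.732  Ft -3.49 Fr -0.27 Fz -2.15
time: 26.02
eef_pos: [0.4236, 0.2168, 0.0902]
tcp_rot: [0.135, 1.566, -0.135]
force: [0.2, -0.0, -2.0]
opening: 0.0292
yaw -0.1719 turned 0.6224 r 0.1111  tau -0.002 (F) Mz 0.432  Ft 0.02 Fr 0.24 Fz -1.98
time: 26.28
eef_pos: [0.4231, 0.2137, 0.0902]
tcp_rot: [0.111, 1.567, -0.11]
force: [-0.1, 1.6, -1.3]
opening: 0.0289
yaw -0.1410 turned 0.5915 r 0.1111  tau -0.171 (F) Mz 0.302  Ft 1.54 Fr -0.27 Fz -1.25
```

```bash
python3 -m handwheel '0 0 -0.15 0.005 -0.03;0 0 0 0 0'; python3 tq.py
```

```text
time: 26.52
eef_pos: [0.4227, 0.2119, 0.0901]
tcp_rot: [0.087, 1.569, -0.087]
force: [0.4, -1.6, -2.1]
opening: 0.0288
yaw -0.1111 turned 0.5616 r 0.1113  tau 0.175 (F) Mz -0.172  Ft -1.58 Fr 0.62 Fz -2.08
```

```bash
python3 -m handwheel '0 -0.3 -0.05 0 0;0 0 0 0 0'; python3 tq.py;python3 -m handwheel '0 -0.5 0 0 0;0 0 0 0 0'; python3 tq.py;python3 -m handwheel '0 -0.5 0 0 0;0 -0.5 0 0 0;0 0 0 0 0'; python3 tq.py
```

```text
time: 26.78
eef_pos: [0.4228, 0.2115, 0.0932]
tcp_rot: [0.087, 1.569, -0.087]
force: [2.3, -2.2, -6.2]
opening: 0.0284
yaw -0.1112 turned 0.5617 r 0.1112  tau 0.217 (F) Mz -0.181  Ft -1.96 Fr 2.51 Fz -6.18
time: 27.02
eef_pos: [0.423, 0.2116, 0.0983]
tcp_rot: [0.087, 1.569, -0.087]
force: [5.9, -2.1, -9.7]
opening: 0.0287
yaw -0.1109 turned 0.5614 r 0.1110  tau 0.157 (F) Mz -0.108  Ft -1.45 Fr 6.06 Fz -9.71
time: 27.4
eef_pos: [0.4235, 0.2115, 0.1084]
tcp_rot: [0.087, 1.568, -0.087]
force: [7.2, -2.5, -8.7]
opening: 0.0291
yaw -0.1109 turned 0.5614 r 0.1104  tau 0.182 (F) Mz -0.165  Ft -1.70 Fr 7.47 Fz -8.66
```

```bash
python3 -m handwheel '0 -0.4 0 0.07 0;0 -0.5 0 0 0;0 0 0 0 0'; python3 tq.py;python3 -m handwheel '0 -1 0 0 0;0 -1.5 0 0 0;0 -1.5 0 0 0;0 -1.5 0 0 0;0 0 0 0 0'; python3 tq.py
python3 - <<'E'
from h import *
np.set_printoptions(precision=4,suppress=True)
s=bot.grab_frame("scene"); t=bot.grab_frame("top"); cv2.imwrite("pics/s15.png",s)
cv2.imwrite("pics/t15z.png",cv2.resize(t[230:330,180:270],None,fx=6,fy=6,interpolation=cv2.INTER_CUBIC))
plan((.5757,-.2681,.17),-.17)
E
```

```text
time: 27.78
eef_pos: [0.4244, 0.2114, 0.1173]
tcp_rot: [0.087, 1.567, -0.087]
force: [9.3, -3.7, -11.4]
opening: 0.029
yaw -0.1108 turned 0.5613 r 0.1096  tau 0.279 (F) Mz -0.109  Ft -2.61 Fr 9.63 Fz -11.41
time: 28.4
eef_pos: [0.4233, 0.2117, 0.1728]
tcp_rot: [0.087, 1.568, -0.086]
force: [-0.2, -0.4, -5.3]
opening: 0.0287
yaw -0.1106 turned 0.5611 r 0.1107  tau 0.046 (F) Mz 0.078  Ft -0.42 Fr -0.14 Fz -5.28
tool z ang -0.11058950927532347 roll options [np.float64(0.059410490724676634), np.float64(-3.0821821628651165)] shift cm [  0.1641 -45.9785  20.4827] q [ 0.324  0.288  1.931  0.     0.923 -1.137]
```

View pics/s15.png

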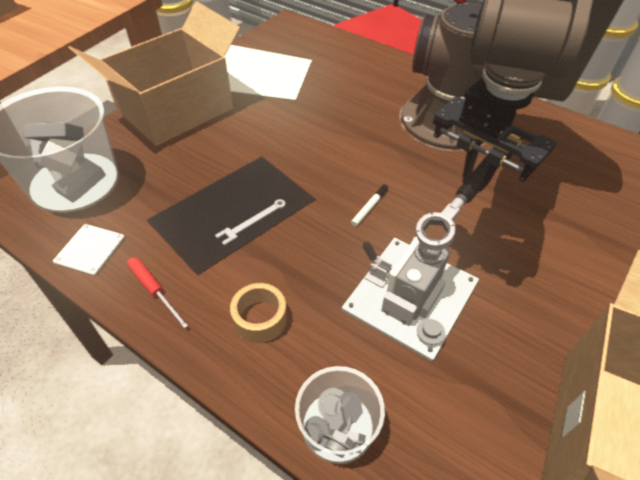

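View pics/t15z.png

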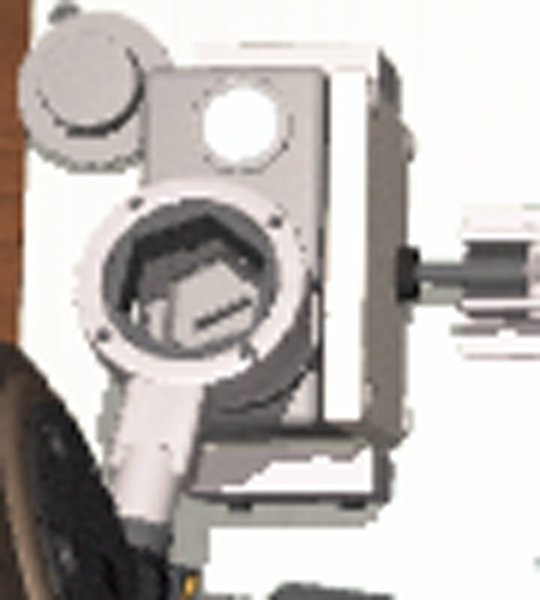

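Run:
```python
from h import *
s=cv2.imread("pics/s15.png")
cv2.imwrite("pics/s15z.png",cv2.resize(s[135:260,395:515],None,fx=5,fy=5,interpolation=cv2.INTER_CUBIC))
```

```text
(no output)
```

View pics/s15z.png

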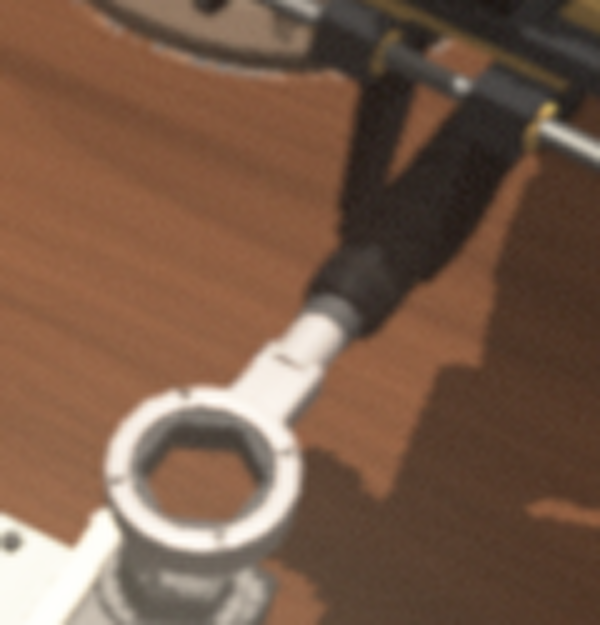

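Run:
```python
from h import *
np.set_printoptions(precision=4,suppress=True)
T=lambda x,y:(180+(x+.5)/6-.5,230+(y+.5)/6-.5)
S=lambda x,y:(395+(x+.5)/5-.5,135+(y+.5)/5-.5)
t=[(135,203),(275,221),(103,335),(249,351)]; s=[(185,394),(288,452),(117,480),(219,535)]
A=np.array([onz("top",T(*q),.219) for q in t]);B=np.array([onz("scene",S(*q),.219) for q in s])
Q=[]
for a in range(4):
    j=np.argmin(np.linalg.norm(B-A[a],axis=1)); q=tri(T(*t[a]),S(*s[j])); print(j,q); Q.append(q[0])
print(np.mean(Q,0),tri(T(*np.mean(t,0)),S(*np.mean(s,0))))
Q=np.array(Q)-np.mean(Q,0); n=np.linalg.svd(Q)[2][2]; print("normal",n*np.sign(n[2]))
d1=A[0]-A[3]; d2=A[1]-A[2]; print([np.arctan2(d[1],d[0])for d in(d1,d2)])
print(tool()[1])
```

```text
0 (array([0.5536, 0.1983, 0.2307]), np.float64(0.0130528199237099))
0 (array([0.546 , 0.1794, 0.214 ]), np.float64(0.01934590998148551))
1 (array([0.5207, 0.2208, 0.1885]), np.float64(0.0007120044605843042))
0 (array([0.517 , 0.1806, 0.1884]), np.float64(0.0006817523146708434))
[0.5343 0.1948 0.2054] (array([0.5378, 0.1989, 0.1829]), np.float64(0.0005656182205531922))
normal [-0.752  -0.0067  0.6591]
[np.float64(0.6952144624606109), np.float64(-0.9494910008373298)]
[0.4229 0.2115 0.1717]
```

Run:
```python
from h import *
np.set_printoptions(precision=4,suppress=True)
T=lambda x,y:(180+(x+.5)/6-.5,230+(y+.5)/6-.5)
S=lambda x,y:(395+(x+.5)/5-.5,135+(y+.5)/5-.5)
t=[(135,203),(275,221),(103,335),(249,351)]; s=[(219,535),(117,480),(288,452),(185,394)]
Q=[]
for a,b in zip(t,s):
    q=tri(T(*a),S(*b)); print(q); Q.append(q[0])
Q=np.array(Q); c=Q.mean(0);n=np.linalg.svd(Q-c)[2][2]; n*=np.sign(n[2]); print(c,"normal",n)
h=(Q[0]+Q[1]-Q[2]-Q[3]);print("x dir",h/np.linalg.norm(h),"size",np.linalg.norm(Q[0]-Q[3]))
print("underside centre",c-.022*n); print(tool()[1])
```

```text
(array([0.5589, 0.2165, 0.1792]), np.float64(0.0007143094240938412))
(array([0.5551, 0.1772, 0.1767]), np.float64(9.919001324134135e-05))
(array([0.5207, 0.2208, 0.1885]), np.float64(0.0007120044605843042))
(array([0.517 , 0.1806, 0.1884]), np.float64(0.0006817523146708434))
[0.5379 0.1988 0.1832] normal [ 0.2606 -0.0547  0.9639]
x dir [ 0.9594 -0.0968 -0.2648] size 0.055942514718776315
underside centre [0.5322 0.2    0.162 ]
[0.4229 0.2115 0.1717]
```

The wrench came off but is pitched nose-down about 0.27 rad, because the ring dragged while lifting. I'll carry it to the mat and let the head touch first, so it levels in the grip as I lower.

Run:
```python
from h import *
np.set_printoptions(precision=4,suppress=True)
plan((.5847,-.2744,.18),-.18)
```

```text
tool z ang -0.11058950927532347 roll options [np.float64(0.06941049072467642), np.float64(-3.0721821628651163)] shift cm [ -0.8365 -46.5054  21.446 ] q [ 0.324  0.288  1.931  0.     0.923 -1.137]
```

```bash
python3 -m handwheel '0 -0.8 -1 0.5 0;0 0 -2.5 1.1 0;0 0 -3.5 1.6 0;0 0 -3.5 1.6 0;0 0 -3.5 1.6 0;0 0 -3.5 1.6 0;0 0 -3.5 1.6 0;0 0 -3.5 1.6 0;0 0 -3.5 1.6 0;0 0 -3.5 1.6 0;0 0 -3.5 1.6 0;0 0 -3.5 1.6 0'; python3 -m handwheel '0 0 -3.2 1.6 0;0 0 -2.5 1.2 0;0 0 -1 0.5 0.03;0 0 0 0 0.035;0 0 0 0 0'
python3 - <<'E'
from h import *
np.set_printoptions(precision=4,suppress=True)
plan((.5847,-.2744,.18),-.18)
E
```

```text
time: 30.0
eef_pos: [0.5556, -0.1925, 0.1799]
tcp_rot: [0.088, 1.57, -0.087]
force: [0.2, 0.4, -4.8]
opening: 0.0288
time: 30.62
eef_pos: [0.5807, -0.26, 0.1801]
tcp_rot: [0.139, 1.567, -0.138]
force: [0.1, 0.6, -4.4]
opening: 0.0286
tool z ang -0.17604016090895452 roll options [np.float64(0.0039598390910455805), np.float64(-3.1376328144987475)] shift cm [ 0.0075 -1.351   0.6419] q [-0.525  0.509  1.531  0.     1.103 -1.92 ]
```

```bash
python3 -m handwheel '0 1 -0.7 0.3 0;0 2 -0.6 0.3 0;0 2 0 0 0;0 2 0 0 0;0 2 0 0 0;0 2 0 0 0;0 1.5 0 0 0;0 1 0 0 0;0 0.5 0 0 0;0 0 0 0 0'
python3 - <<'E'
from h import *
s=bot.grab_frame("scene")
cv2.imwrite("pics/s16.png",cv2.resize(s[110:280,130:330],None,fx=3.5,fy=3.5))
E
```

```text
time: 31.88
eef_pos: [0.5848, -0.2747, 0.04]
tcp_rot: [0.138, 1.566, -0.138]
force: [-0.1, 0.3, -4.4]
opening: 0.0293
```

View pics/s16.png

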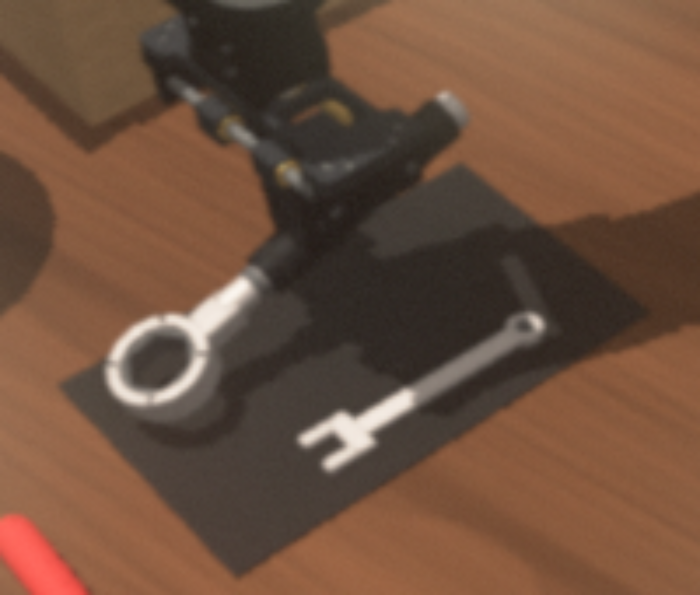

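```bash
python3 -m handwheel '0 0.5 0 0 0;0 0.5 0 0 0;0 0 0 0 0' 25; python3 -m handwheel '0 0.4 0 0 0;0 0 0 0 0';python3 -m handwheel '0 0.4 0 0 0;0 0 0 0 0';python3 -m handwheel '0 0.4 0 0 0;0 0 0 0 0';python3 -m handwheel '0 0.4 0 0 0;0 0 0 0 0'
```

```text
time: 32.3
eef_pos: [0.5846, -0.2745, 0.0297]
tcp_rot: [0.138, 1.567, -0.138]
force: [-0.1, 0.1, -5.7]
opening: 0.0296
time: 32.55
eef_pos: [0.5846, -0.2746, 0.0258]
tcp_rot: [0.138, 1.567, -0.138]
force: [1.0, -0.2, -5.0]
opening: 0.0298
time: 32.8
eef_pos: [0.5846, -0.2746, 0.0218]
tcp_rot: [0.138, 1.567, -0.138]
force: [0.7, -0.5, -5.2]
opening: 0.0295
time: 33.05
eef_pos: [0.5848, -0.2747, 0.018]
tcp_rot: [0.138, 1.566, -0.138]
force: [-0.8, -0.5, -3.3]
opening: 0.0291
time: 33.3
eef_pos: [0.5847, -0.2747, 0.0139]
tcp_rot: [0.138, 1.566, -0.138]
force: [0.1, 0.6, -3.4]
opening: 0.0293
```

The head touched with only about 2 N, and the wrench is levelling in the grip. Lowering further.

```bash
python3 -m handwheel '0 0.5 0 0 0;0 0.5 0 0 0;0 0 0 0 0'; python3 -m handwheel '0 0.5 0 0 0;0 0.5 0 0 0;0 0 0 0 0';python3 -m handwheel '0 0.4 0 0 0;0 0 0 0 0';python3 -m handwheel '0 0.3 0 0 0;0 0 0 0 0'
```

```text
time: 33.67
eef_pos: [0.5846, -0.2746, 0.0035]
tcp_rot: [0.138, 1.567, -0.138]
force: [-1.7, -0.3, -3.1]
opening: 0.0292
time: 34.05
eef_pos: [0.5847, -0.2746, -0.0064]
tcp_rot: [0.138, 1.567, -0.138]
force: [-1.0, 0.7, -2.8]
opening: 0.0295
time: 34.3
eef_pos: [0.5848, -0.2747, -0.0101]
tcp_rot: [0.138, 1.566, -0.138]
force: [-0.1, -0.3, -3.6]
opening: 0.0297
time: 34.55
eef_pos: [0.5848, -0.2747, -0.0131]
tcp_rot: [0.138, 1.566, -0.138]
force: [-1.6, -0.1, -2.1]
opening: 0.0293
```

```bash
python3 -m handwheel '0 0.3 0 0 0;0 0 0 0 0'; python3 -m handwheel '0 0.2 0 0 0;0 0 0 0 0'
python3 - <<'E'
from h import *
s=bot.grab_frame("scene")
cv2.imwrite("pics/s17.png",cv2.convertScaleAbs(cv2.resize(s[130:230,150:290],None,fx=5.5,fy=5.5,interpolation=cv2.INTER_CUBIC),alpha=2))
E
```

```text
time: 34.8
eef_pos: [0.5847, -0.2746, -0.0161]
tcp_rot: [0.138, 1.567, -0.138]
force: [-1.2, 0.3, -2.5]
opening: 0.0293
time: 35.05
eef_pos: [0.5849, -0.2746, -0.0171]
tcp_rot: [0.138, 1.566, -0.138]
force: [-2.6, 2.4, 4.8]
opening: 0.0298
```

View pics/s17.png

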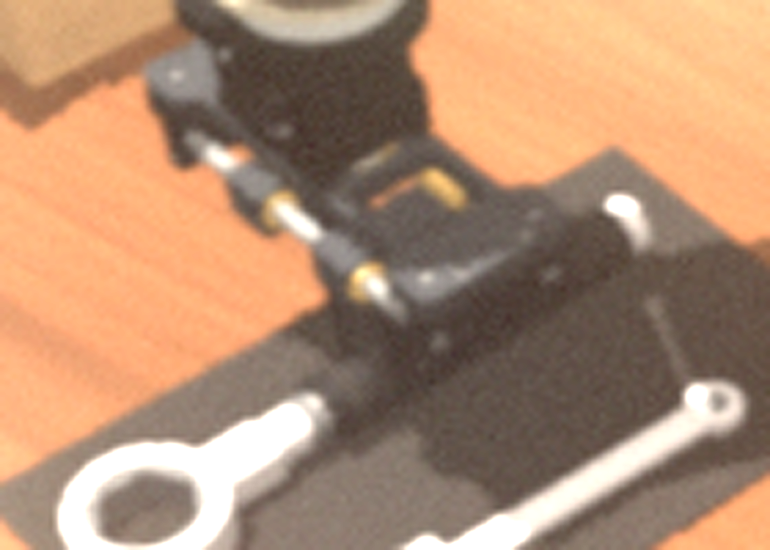

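The wrench is level and resting on the mat. I'll release and lift.

```bash
python3 -m handwheel '0.4 0 0 0 0;0.6 0 0 0 0;0.6 0 0 0 0;0.6 0 0 0 0;0.6 0 0 0 0;0.6 0 0 0 0'; python3 -m handwheel '0.6 -0.5 0 0 0;0.6 -1 0 0 0;0.6 -2 0 0 0;0.6 -2.5 0 0 0;0.6 -2.5 0 0 0;0.6 -2.5 0 0 0;0.6 -2.5 0 0 0;0.6 -2.5 0 0 0;0.6 -1 0 0 0;0.6 0 0 0 0'
python3 - <<'E'
from h import *
s=bot.grab_frame("scene"); cv2.imwrite("pics/s18.png",s)
E
```

```text
time: 35.85
eef_pos: [0.5848, -0.2747, -0.0179]
tcp_rot: [0.138, 1.566, -0.138]
force: [-0.7, -0.4, -0.3]
opening: 0.0569
time: 37.1
eef_pos: [0.5849, -0.2747, 0.153]
tcp_rot: [0.138, 1.565, -0.138]
force: [-0.3, 0.5, 0.2]
opening: 0.0568
```

View pics/s18.png

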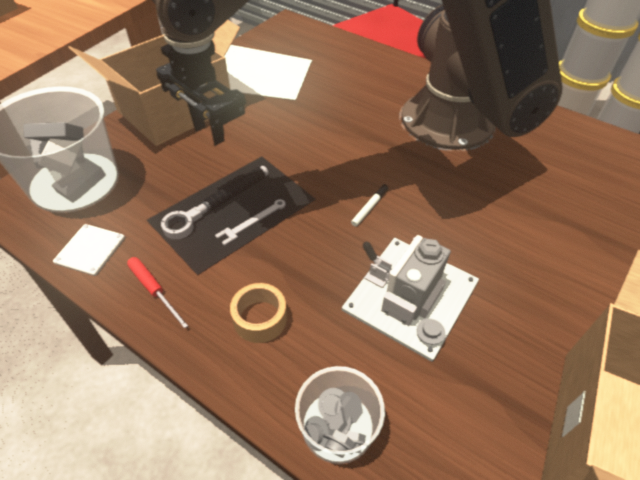

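Run:
```python
from h import *
np.set_printoptions(precision=4,suppress=True)
s=cv2.imread("pics/s18.png")
cv2.imwrite("pics/s18z.png",cv2.resize(s[150:270,140:320],None,fx=4.4,fy=4.4,interpolation=cv2.INTER_CUBIC))
H=onz("scene",(177,219.5),.025); E=onz("scene",(264,168),.018); print(H,E,np.linalg.norm(H-E))
c=np.array([.589,-.2386])+[0,.003]; X=np.array([.979,-.2045]);Y=np.array([.2045,.979])
for q in(H,E): print((q[:2]-c)@X,(q[:2]-c)@Y)
```

```text
[ 0.6967 -0.2955  0.025 ] [ 0.4562 -0.2563  0.018 ] 0.24370511365406974
0.1176409975886522 -0.036592908560087144
-0.1257563418319094 -0.04738276446934296
```

View pics/s18z.png

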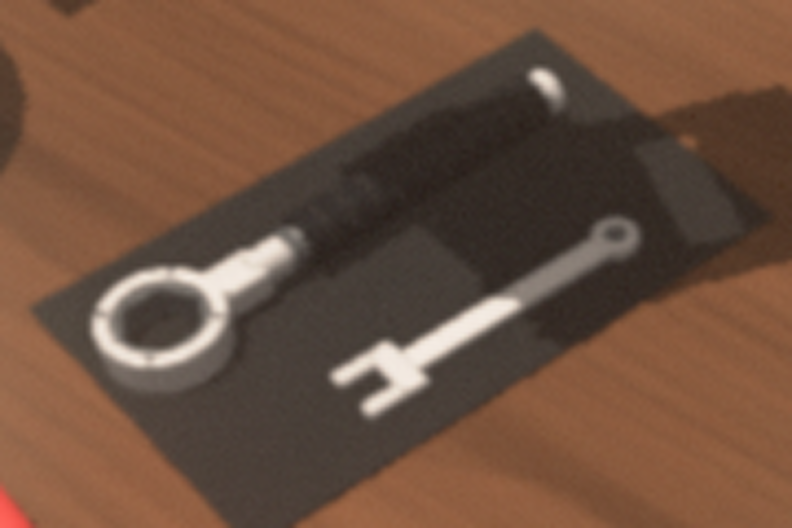

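The wrench lies flat on the mat, ring at mat (0.118, -0.037) and end at (-0.126, -0.047). The other objects haven't moved. Handing in.

```bash
python3 -c "
from plant import bot
print(bot.close_job()); print(bot.state()['time'])"
```

```text
the job is handed in; nothing more can be done
None
the job is handed in; nothing more can be done
```

I tightened the plug to the click, laid the wrench back on the mat and handed the job in at about 37 s; no verdict was reported.

- **Grasp:** The first grasp closed on nothing, because the true fingertips sit about 25 mm above the reported TCP. I regripped lower.
- **Seating:** The ring went fully down on the plug, with its top at 138 mm in both views. It caught slightly on the way and I corrected by 0.7 mm.
- **Click:** Torque rose to about 1.36 N m and then fell to about 0.5 N m while the plug stood still. I stopped at a swing of roughly 0.13–0.15 rad, estimated from torque and tool angle. One rough image reading gave 0.23 rad, which would be past the 0.20 limit; I judged it noise because other picture and torque readings agreed on about 0.15.
- **Plug turn:** The slot turned visibly. My readings range from about 0.4 to 0.5 rad, well over the 3 mm at the corner.
- **Lift-off:** The ring dragged on the plug, and the wrench tipped about 0.27 rad nose-down in the grip. It levelled again as I lowered it, with less than about 10 N of contact.
- **Final check (scene camera):** The wrench lies flat on the mat with the ring at about (0.118, -0.037) and the handle end at about (-0.126, -0.047) in the mat's frame. By eye the handle looks in line; I did not measure that angle. The spanner, spare plug, tape roll and marker look unmoved, and the open gripper is clear above the mat.

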